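# Seat the lens carriers on the optical rail and lock them with the key

### The arm

A 6-joint arm with a two-finger parallel gripper is mounted at the origin on a cart in front of the work surface, level with it; the furniture and walls round the work are solid. World frame = base frame: x ahead of the robot, y to its left, z up, the work surface at z = 0. Lengths are in m, angles in rad, forces in N, time in s.
With the tool pointing down it reaches from about 0.35 to 0.925 m from the base axis. Payload 6.4 kg.
Tool frame: the origin (TCP) lies at the very end of the fingers, on their centre line; the grasp point (between the pads) lies 19 mm behind it; z points along the fingers, y is the line along which they close (so a half turn about z gives the same grasp; the last joint's range is limited). The gripper opens to 85 mm and grips with 20 to 120 N. Pads are 22 mm wide; open, the fingers measure 114 mm over their backs; the gripper's body (76 mm by 85 mm) begins 54 mm behind the grasp point. The pads swing forward as they close: fully open they stand 13 mm farther back than shut.
Start: joints at [1.105, 0.245, 1.558, -0, 1.339, -0.174], TCP at [0.187, 0.623, 0.231] pointing down, gripper open.
Joint ranges: [-3.13, 3.13], [-1.02, 2.26], [0.13, 2.54], [-0.95, 4.09], [0.21, 2.88], [-2.74, 2.74]. Speed limits (rad/s): [2.57, 2.57, 3.14, 3.14, 3.14, 3.14].

### API

Orientations are given as a unit quaternion [w, x, y, z].
In Python, from rig import env gives the robot as it stands.
- The arm moves only by the tool send_rows, never from a script. Its argument "increments" is a list of rows, each a list of 5 numbers: the gripper command: -1 is shut, 1 is fully open, values between are in proportion, then the shift along the tool's x, y, z in mm, then the turn about the tool's z in rad. A call has 1 to 12 rows; each row is the pose to reach, as a shift and turn from the pose commanded when the call began, along the tool's axes at that moment; what a row does not reach only later rows make up. A row lasts 1/8 s, in which the tool goes at most 62.5 mm and 10.7 degrees, less where a joint would pass 70% of its speed; a pose out of reach is approached as far as the arm can. A call with a gripper value outside its range is refused whole. The fingers move at their own pace and stop on an object; "grip_force" is the grip in N (left out, the last holds). Time passes only in rows, so rows that repeat a pose let the fingers close. It gives the time, the measured TCP pose, the force, the opening and the grip force at its end, in the units of the state.
- env.observe(): the state, without advancing time (a new reading comes with each control period).
- env.capture(name): name is "scene" or "side" or "wrist"; returns a dict with "img" (420x560x3 uint8, red, green, blue), "vertical_fov" (degrees; the focal length in pixels is half the picture's height over the tangent of half this angle, whatever the lens; pixels are square), "cx", "cy" (the principal point, pixels), "R" (3x3) and "t" (3): a world point X has camera coordinates R X + t; the wrist camera has in their place "hand_eye" (4x4, takes a point from camera to tool coordinates, whose origin is the TCP and whose axes are the flange's). Camera axes: x right, y down, z forward; pixel columns grow to the right and rows downward; lengths in m; the calibration is good to about 2 mm. The wrist camera is an equidistant fisheye: a pixel r from the principal point sees the ray r / f radians off the axis. A picture is of the moment at which its call begins: read the wrist's pose just before it. There is no depth.
- env.close_job(): hands the job in; it is judged then, once.
The state is a dict: "t": time; "qpos": joint angles; "qvel": joint speeds; "tau": joint torques, N m; "ee_pos": TCP position; "tool_rot": TCP orientation; "ft_force": force on the tool from outside, world axes, zero at the start; "ft_torque": the same for the moment, N m; "finger_gap": finger opening in m; "gripper_force": force on a finger pad.
Only numpy, scipy, OpenCV 4.12 (cv2) and the standard library are available. Lean on these libraries where they do the work, as an engineer would, in place of code of your own. Each camera call takes 0.05 s, during which the arm holds its last target. There are 200 camera calls.

### The job

Mount every lens carrier that stands on the bench in a seat of its own on the optical rail: with the square T key turn the keeper of that seat fully open (anticlockwise), set the carrier down dot to dot so that all three ball feet are home between their rods, it cannot rock and the lens looks along the rail, then with the key turn the keeper clockwise as far as it goes, over the carrier's plate. Turn the keepers only with the key, put the key back upright on its park post at the end, and leave the other things on the bench where they are.

Things in the scene. Friction and masses are not known exactly. Their poses are not given: they have to be found in the camera images.
- lens1_mid (a point): lens carrier, 82 mm tall, 0.17 kg (+-30 %): plate 60 mm across on 3 ball feet (11 mm; 22 mm off centre at 0, +120, -120 degrees from +x), on it a black cell 34 mm wide (y), 14 mm thick (x) with a lens, on top a 14 mm square handling stud, 22 mm tall. Point: centre line, half-way up: 41 mm over the balls' bottoms, 19 mm below the stud. x: optical axis, white dot on the plate's +x side. None if absent
- lens2_mid (a point): another lens carrier, the same as lens1_mid in every way; None if absent
- lens3_mid (a point): another lens carrier, the same as lens1_mid in every way; None if absent
- rail: optical rail, fixed: black base 222 x 79 x 8 mm, origin under the middle of its row of seats, x along it towards the lamp housing (62 mm tall, from 114 mm on) at its +x end; slit plate (64 mm tall) on its -x end. Three seats 66 mm apart, seat 1 by the slit. A carrier with a foot on top of a rod stands 3 mm high or leans; a third of a turn off, its lens looks across the rail
- seat1 (a point): seat 1: three pairs of steel rods (6 mm thick, 13 mm between axes, tops 15 mm over the bench) lying radially at 0, +120, -120 degrees from +x, 12 to 30 mm out, white dot at +x; each ball foot sinks between the two rods of a pair. Point: where the carrier's mid point is when home, 53 mm over the bench; axes: those of a carrier that is home, x along the rail to the lamp
- seat2 (a point): seat 2, the same as seat 1, 66 mm further along the rail's x
- seat3 (a point): seat 3, the same as seat 1, 132 mm further along the rail's x
- spindle1 (a point): spindle of keeper 1, beside seat 1 (30 mm along the rail's +x, 34 mm along its -y). Point: on the vertical turning axis on the 24 mm shoulder where the key's lower end rests, 31 mm over the bench. Above it a 12 mm square shaft, 17 mm tall, then a 6 mm taper. The square's sides lie along the rail's x and y when joint keeper1 is 0 and turn with it; this point's axes do not
- spindle2 (a point): spindle of keeper 2, beside seat 2, the same as spindle 1
- spindle3 (a point): spindle of keeper 3, beside seat 3, the same as spindle 1
- keeper1 (a joint): keeper 1: flat steel arm on spindle 1, 24 mm from axis to tip, turning about the vertical. 0 = fully open (stop); grows clockwise seen from above to the stop at 1.15 rad, where it reaches 9 mm over the carrier's plate, about 1 mm above it if the carrier is home (else it strikes the plate). Shut or nearly so at the start, which bars the seat. Stiff (0.04 N m), stays where it is left
- keeper2 (a joint): keeper 2, on spindle 2 for seat 2, the same as keeper 1
- keeper3 (a joint): keeper 3, on spindle 3 for seat 3, the same as keeper 1
- key_grip (a point): T key for the keepers, 91 mm tall, 0.12 kg: red cross bar 50 mm long (x), 12 mm wide (y), 14 mm tall on a 12 mm shank; at its lower end a 22 mm square sleeve with a 13.4 mm square bore 26 mm deep, sides along the key's x and y. Point: middle of the bar, 84 mm over the key's lower end; z up. Starts upright on the park post
- key_mouth (a point): centre of the open lower end of the T key's bore; same axes as key_grip
- park (a point): park post of the T key: round steel post 11.4 mm thick, 20 mm tall with a tapered end, on a heavy loose grey foot (0.22 kg), 56 mm across, 8 mm thick, that may be shoved aside, key and all. Point: on the post's axis on top of the foot, 8 mm over the bench, where the key's lower end rests, at any turn
- chromatograph: big grey analyser, fixed, its flat left side at y = 0.13 (world); origin on the bench under its middle. From that side stand out, seen from the origin: an upright sheet panel (x -0.204, y 0.228 to 0.287, z 0.165 to 0.42) with a knob on top (x -0.175, y 0.257, to z 0.487) and a black T handle (x -0.02 to 0.005, to y 0.326, z 0.164 to 0.219). Keep hand and arm off them
- module_tubes: thin fixed steel tube: from the analyser's panel down to the bench, along it, then up in an arc. Its course, seen from its origin: (-0.284, -0.11, 0), (-0.22, 0.02, 0), (-0.18, 0.03, 0.02), (-0.147, 0.026, 0.058), (-0.097, -0.008, 0.171), (-0.065, -0.07, 0.233), (-0.075, -0.113, 0.27). Keep clear of the arc
- ptfe_tape: bystander: blue roll of thread seal tape lying flat, 50 mm across, 14 mm tall
- septa_tin: bystander: grey flat round tin, 67 mm across, 26 mm tall
Not all that is in view belongs to the job. What is shaped like the part that bears lens3_mid but yellow is not meant.

How it is judged:
On the way, in this order (a step that is already met when the one before it is completed fails the run):
1. the key has been fitted fully home on a keeper's spindle ((distance between key_mouth and spindle1 below 0.006 m or distance between key_mouth and spindle2 below 0.006 m or distance between key_mouth and spindle3 below 0.006 m)), for 0.2 s.
2. every lens carrier present is home in a seat and locked by that seat's keeper (((distance between lens1_mid and seat1 below 0.003 m and angle between the x axis of lens1_mid and the x axis of seat1, either way round below 0.06 rad and angle between the z axis of lens1_mid and the z axis of seat1, either way round below 0.03 rad and value of joint keeper1 above 0.9 rad) or (distance between lens1_mid and seat2 below 0.003 m and angle between the x axis of lens1_mid and the x axis of seat2, either way round below 0.06 rad and angle between the z axis of lens1_mid and the z axis of seat2, either way round below 0.03 rad and value of joint keeper2 above 0.9 rad) or (distance between lens1_mid and seat3 below 0.003 m and angle between the x axis of lens1_mid and the x axis of seat3, either way round below 0.06 rad and angle between the z axis of lens1_mid and the z axis of seat3, either way round below 0.03 rad and value of joint keeper3 above 0.9 rad)) and ((distance between lens2_mid and seat1 below 0.003 m and angle between the x axis of lens2_mid and the x axis of seat1, either way round below 0.06 rad and angle between the z axis of lens2_mid and the z axis of seat1, either way round below 0.03 rad and value of joint keeper1 above 0.9 rad) or (distance between lens2_mid and seat2 below 0.003 m and angle between the x axis of lens2_mid and the x axis of seat2, either way round below 0.06 rad and angle between the z axis of lens2_mid and the z axis of seat2, either way round below 0.03 rad and value of joint keeper2 above 0.9 rad) or (distance between lens2_mid and seat3 below 0.003 m and angle between the x axis of lens2_mid and the x axis of seat3, either way round below 0.06 rad and angle between the z axis of lens2_mid and the z axis of seat3, either way round below 0.03 rad and value of joint keeper3 above 0.9 rad)) and ((distance between lens3_mid and seat1 below 0.003 m and angle between the x axis of lens3_mid and the x axis of seat1, either way round below 0.06 rad and angle between the z axis of lens3_mid and the z axis of seat1, either way round below 0.03 rad and value of joint keeper1 above 0.9 rad) or (distance between lens3_mid and seat2 below 0.003 m and angle between the x axis of lens3_mid and the x axis of seat2, either way round below 0.06 rad and angle between the z axis of lens3_mid and the z axis of seat2, either way round below 0.03 rad and value of joint keeper2 above 0.9 rad) or (distance between lens3_mid and seat3 below 0.003 m and angle between the x axis of lens3_mid and the x axis of seat3, either way round below 0.06 rad and angle between the z axis of lens3_mid and the z axis of seat3, either way round below 0.03 rad and value of joint keeper3 above 0.9 rad))), for 0.2 s.
At the end, for the whole second after the job is handed in: Every lens carrier present is home in a seat (mid point within 3 mm of the seat's, upright within 0.03 rad, optical axis along the rail within 0.06 rad) with that seat's keeper turned past 0.9 rad; the key stands upright on its park post, its lower end within 6 mm of the post's foot (all of step 2 and distance between key_mouth and park below 0.006 m and angle between key_mouth's own z axis and vertical below 0.08 rad); the robot touches nothing.
It fails at once if a keeper is turned by anything but the key (((velocity of joint keeper1 above 0.5 rad/s or velocity of joint keeper1 below -0.5 rad/s) and distance between key_mouth and spindle1 above 0.03 m) or ((velocity of joint keeper2 above 0.5 rad/s or velocity of joint keeper2 below -0.5 rad/s) and distance between key_mouth and spindle2 above 0.03 m) or ((velocity of joint keeper3 above 0.5 rad/s or velocity of joint keeper3 below -0.5 rad/s) and distance between key_mouth and spindle3 above 0.03 m)).
It fails at once if one of the other things on the bench is moved more than 40 mm (distance of any of ptfe_tape, septa_tin from where it was at the start of the episode above 0.04 m).
Of lens1, lens2 only 1 to 2 are there at a start; the rules pass over those that are not, and their reading is None.
At some moment in a run one of key_stand may be knocked a few centimetres aside while the robot is not near it.
It also fails if it takes over 210 s, if anything falls off the work surface, if the arm or the gripper's body presses on something with over 40 N, if the wrist force passes 120 N, or if a joint passes its speed limit or range.

## Working session

There is one attempt and no reset: what is moved stays moved. The work goes in short steps, Python scripts to look and compute and a tool call to move; the robot and the scene stay as the last step left them, time stands still between calls to the robot, and variables do not carry over. Pictures are saved under pics/ and viewed, at most 14 in all, crops included, and the job is handed in when it is done.

Besides the shell and the picture viewer there is one more tool, called after "Request:" as name(argument=value, ...), one argument or row to a line, values as JSON. send_rows: Moves the arm, as the interface text tells. Its arguments: {"type":"object","properties":{"increments":{"type":"array"},"grip_force":{"type":"number"}},"required":["increments"]}

```bash
ls; mkdir -p pics
python3 - <<'E'
from rig import env
import cv2,pickle
o=env.observe();print({k:o[k] for k in('t','ee_pos','tool_rot','finger_gap','ft_force')})
for n in('scene','side','wrist'):
    c=env.capture(n);pickle.dump((o,c),open(f'pics/{n}0.pkl','wb'))
    cv2.imwrite(f'pics/{n}0.png',cv2.resize(c['img'][:,:,::-1],(800,600),interpolation=cv2.INTER_CUBIC))
    print(n,{k:c[k] for k in c if k!='img'})
E
```

```text
pics
{'t': 0.0, 'ee_pos': array([0.18674459, 0.62199723, 0.23016593]), 'tool_rot': array([-3.08504128e-04,  1.45409543e-01,  9.89371067e-01, -9.27591944e-04]), 'finger_gap': 0.08584880842874411, 'ft_force': array([-0.07218047, -0.24136322,  0.12128042])}
scene {'vertical_fov': 53.89994016825747, 'cx': 273.35760476801426, 'cy': 209.6676731116039, 'R': array([[-0.90603844, -0.42310888, -0.00855692],
       [-0.27217839,  0.59808316, -0.75380068],
       [ 0.32405751, -0.68064338, -0.65704742]]), 't': array([0.55974024, 0.0935731 , 0.87345347])}
side {'vertical_fov': 57.912031653464716, 'cx': 281.4544476159905, 'cy': 211.6321418831452, 'R': array([[ 0.26518096,  0.96419622, -0.00217031],
       [ 0.84350056, -0.23307554, -0.48392415],
       [-0.46710369,  0.12649682, -0.87510725]]), 't': array([-0.32940513, -0.39328676,  1.15942943])}
wrist {'vertical_fov': 65.70646984690485, 'cx': 276.1051968666312, 'cy': 209.68640664704472, 'hand_eye': array([[-2.11180237e-03, -9.64989958e-01, -2.62278328e-01,
         6.65171437e-02],
       [ 9.99997733e-01, -2.10919209e-03, -2.91478118e-04,
         8.92688096e-04],
       [-2.71921919e-04, -2.62278349e-01,  9.64992225e-01,
        -1.41906729e-01],
       [ 0.00000000e+00,  0.00000000e+00,  0.00000000e+00,
         1.00000000e+00]])}
```

View pics/scene0.png

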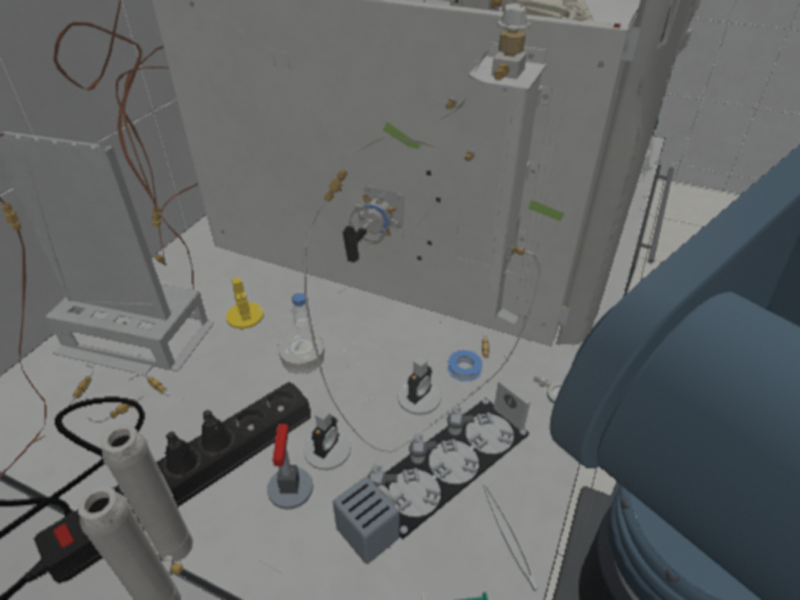

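View pics/side0.png

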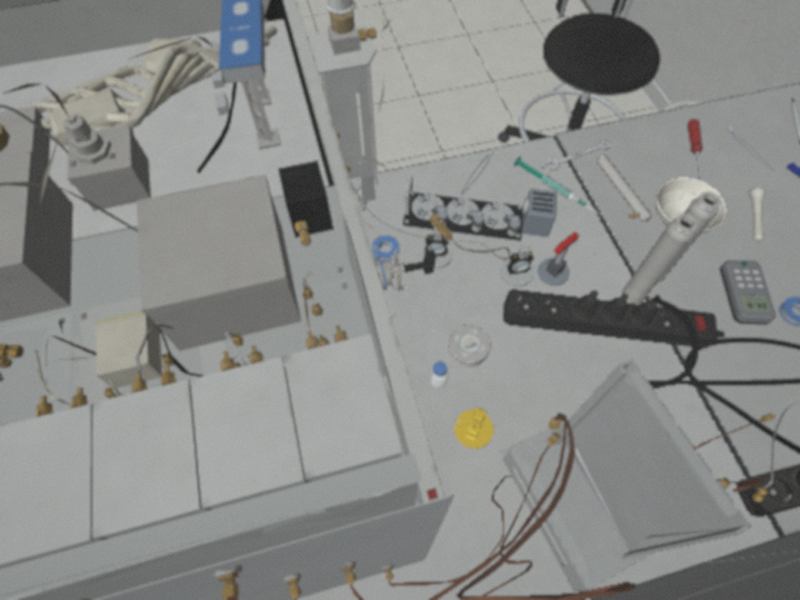

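View pics/wrist0.png

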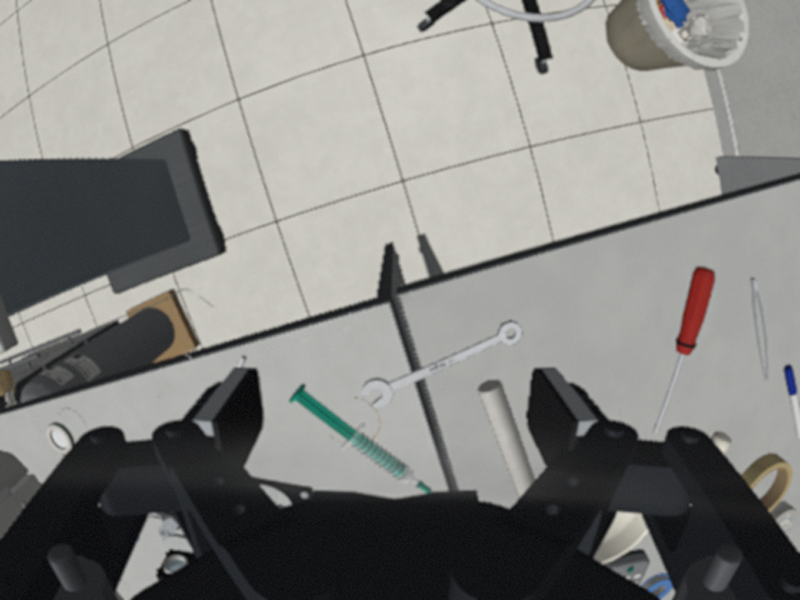

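The scene view shows two black carriers at (420,390) and (327,440), the rail from the slit plate (512,405) to the lamp (365,520), and the key on its park post at (287,480). The yellow part at (243,305) is the decoy and isn't meant. The side view shows the same two carriers at (437,245) and (520,265), with no third. The wrist sees only clutter.

```bash
cat > h.py <<'E'
import numpy as np,cv2,pickle
from scipy.spatial.transform import Rotation as Ro
def foc(c): return c['img'].shape[0]/2/np.tan(np.radians(c['vertical_fov'])/2)
def ray(c,u,v,o=None):
    f=foc(c);x=(u-c['cx']);y=(v-c['cy'])
    if 'R' in c:
        d=np.array([x/f,y/f,1.]);return -c['R'].T@c['t'],c['R'].T@d
    r=np.hypot(x,y);th=r/f;d=np.array([np.sin(th)*x/r,np.sin(th)*y/r,np.cos(th)])
    q=o['tool_rot'];T=Ro.from_quat([q[1],q[2],q[3],q[0]]).as_matrix();H=c['hand_eye']
    return T@H[:3,3]+o['ee_pos'],T@H[:3,:3]@d
def onz(c,u,v,z,o=None):
    p,d=ray(c,u,v,o);return p+d*(z-p[2])/d[2]
def proj(c,X,o=None):
    f=foc(c);X=np.asarray(X,float)
    if 'R' in c:
        p=c['R']@X+c['t'];return np.array([c['cx']+f*p[0]/p[2],c['cy']+f*p[1]/p[2]])
    q=o['tool_rot'];T=Ro.from_quat([q[1],q[2],q[3],q[0]]).as_matrix();H=c['hand_eye']
    p=H[:3,:3].T@(T.T@(X-o['ee_pos'])-H[:3,3])
    th=np.arctan2(np.hypot(p[0],p[1]),p[2]);a=np.arctan2(p[1],p[0])
    return np.array([c['cx']+f*th*np.cos(a),c['cy']+f*th*np.sin(a)])
def load(n): return pickle.load(open(f'pics/{n}.pkl','rb'))
def crop(c,x,y,w,h,s,name): cv2.imwrite(f'pics/{name}.png',cv2.resize(c['img'][y:y+h,x:x+w,::-1],None,fx=s,fy=s,interpolation=cv2.INTER_CUBIC))
def snap(n,name):
    from rig import env
    o=env.observe();c=env.capture(n);pickle.dump((o,c),open(f'pics/{name}.pkl','wb'));return o,c
E
python3 - <<'E'
from h import *
o,a=load('scene0');o,b=load('side0')
crop(a,180,240,200,150,4,'sc1');crop(b,250,110,200,150,4,'si1')
f=.7
for n,u,v,z in[('carA plate',420,397,.01),('carB plate',327,448,.01),('park foot',290,487,.008),('seat1',490,433,.015),('seat3',414,493,.015),('yellow',243,315,.0),('tape',465,365,.007),('tin',302,350,.013)]:
    print(n,onz(a,u*f,v*f,z).round(3))
for n,u,v,z in[('carA plate',437,248,.01),('carB plate',519,267,.01),('park foot',553,271,.008),('seat1',427,207,.015),('seat3',500,218,.015),('yellow',474,428,.0)]:
    print(n,onz(b,u*f,v*f,z).round(3))
E
```

```text
carA plate [0.441 0.282 0.01 ]
carB plate [0.516 0.409 0.01 ]
park foot [0.53  0.476 0.008]
seat1 [0.334 0.304 0.015]
seat3 [0.389 0.424 0.015]
yellow [0.772 0.237 0.   ]
tape [0.405 0.197 0.007]
tin [0.635 0.275 0.013]
carA plate [0.435 0.288 0.01 ]
carB plate [0.513 0.416 0.01 ]
park foot [0.535 0.472 0.008]
seat1 [0.343 0.296 0.015]
seat3 [0.405 0.42  0.015]
yellow [0.763 0.246 0.   ]
```

View pics/sc1.png

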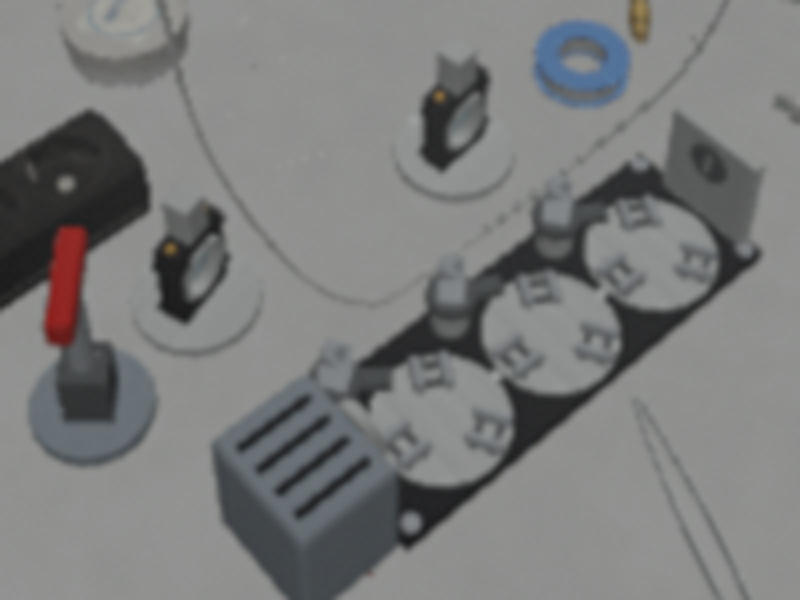

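View pics/si1.png

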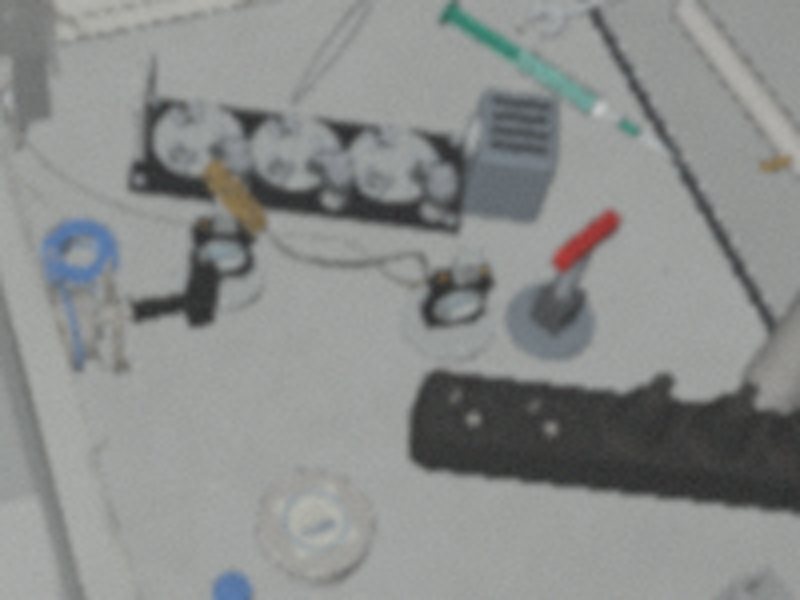

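The crops confirm two black-celled carriers with square studs: A at scene crop (455,150) and B at (195,300). The three keepers reach over the empty seats, and the key stands on its grey foot at (90,405). I'll move to a survey pose looking at this area from above.

Request:
send_rows(
  increments=[
    [1,-210,-273,-150,2.2],
    [1,-210,-273,-150,2.2],
    [1,-210,-273,-150,2.2],
    [1,-210,-273,-150,2.2],
    [1,-210,-273,-150,2.2],
    [1,-210,-273,-150,2.2],
    [1,-210,-273,-150,2.2],
    [1,-210,-273,-150,2.2],
    [1,-210,-273,-150,2.2],
    [1,-210,-273,-150,2.2],
    [1,-210,-273,-150,2.2],
    [1,-210,-273,-150,2.2],
  ],
)

```text
t: 1.65
ee_pos: [0.3094, 0.3006, 0.381]
tool_rot: [0.0, 0.948, 0.317, -0.0]
ft_force: [0.4, 0.2, 0.4]
finger_gap: 0.0855
gripper_force: 0.0
```

Request:
send_rows(
  increments=[
    [1,0,0,0,0],
    [1,0,0,0,0],
    [1,0,0,0,0],
  ],
)

```text
t: 2.02
ee_pos: [0.3095, 0.3006, 0.3812]
tool_rot: [0.0, 0.948, 0.32, -0.0]
ft_force: [-0.2, 0.9, 0.5]
finger_gap: 0.0854
gripper_force: 0.0
```

Run:
```python
from h import *
o,c=snap('wrist','w1');print(o['ee_pos'],o['tool_rot'],o['t'])
cv2.imwrite('pics/w1.png',cv2.resize(c['img'][:,:,::-1],(800,600),interpolation=cv2.INTER_CUBIC))
```

```text
[0.30954372 0.30064294 0.38122465] [ 3.44691601e-05  9.47513050e-01  3.19717087e-01 -5.34722221e-05] 2.025
```

View pics/w1.png

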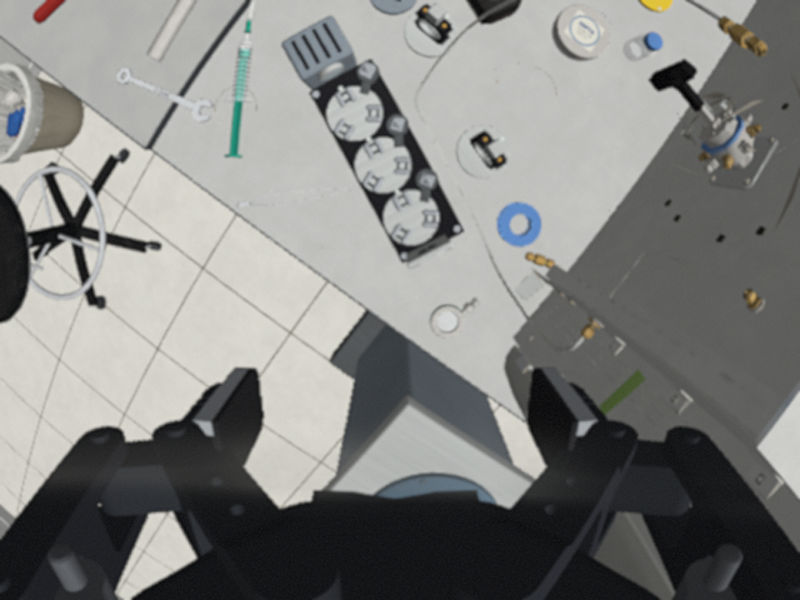

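The view from above shows seats 1 to 3 at (412,217), (383,165) and (355,112), the slit at (425,245), the lamp at (318,48), carrier A at (483,150) and carrier B at (430,30). I'll move closer and further out for precise measurement.

Request:
send_rows(
  increments=[
    [1,45,0,50,0],
    [1,90,0,100,0],
    [1,90,0,100,0],
    [1,90,0,100,0],
    [1,90,0,100,0],
  ],
)

```text
t: 2.7
ee_pos: [0.3815, 0.3553, 0.2838]
tool_rot: [-0.0, 0.948, 0.319, 0.002]
ft_force: [-0.6, -0.1, 0.2]
finger_gap: 0.0852
gripper_force: 0.0
```

Run:
```python
from h import *
o,c=snap('wrist','w2');print(o['ee_pos'],o['tool_rot'],o['t'])
crop(c,180,0,270,200,3,'w2')
cv2.imwrite('pics/w2.png',cv2.resize(c['img'][0:202,180:450,::-1],(800,600),interpolation=cv2.INTER_CUBIC))
```

```text
[0.38154242 0.3553239  0.28377986] [-4.09997362e-04  9.47637861e-01  3.19340587e-01  1.97658959e-03] 2.7
```

View pics/w2.png

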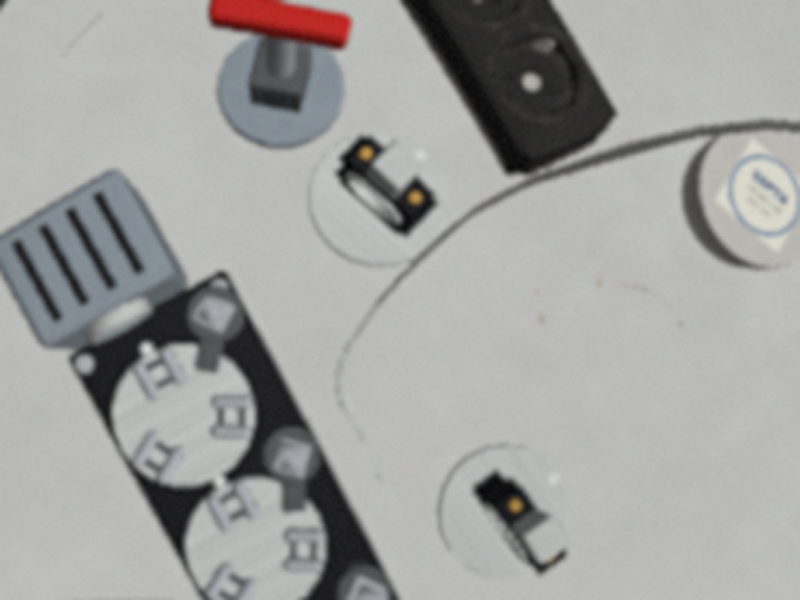

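The closer crop shows the dots on both carriers: B at (422,155) and A at (555,478). It also shows the seat 3 rods round (182,415), the seat 2 rods round (255,546), and the key at (280,20)/(280,80). Next I'll fit the poses.

```bash
cat > fit.py <<'E'
from h import *
from scipy.optimize import least_squares
o2,w2=load('w2');o1,w1=load('w1');os_,sc=load('scene0');_,si=load('side0')
W2=lambda u,v:(w2,o2,180+u/2.963,v/2.970)
W1=lambda u,v:(w1,o1,u*.7,v*.7)
SC=lambda u,v:(sc,None,180+u/4,240+v/4)
SI=lambda u,v:(si,None,250+u/4,110+v/4)
def solve(obs,x0,loss='soft_l1'):
    def res(p,full=False):
        cs,sn=np.cos(p[2]),np.sin(p[2]);r=[]
        for (c,o,u,v),X in obs:
            P=[p[0]+cs*X[0]-sn*X[1],p[1]+sn*X[0]+cs*X[1],X[2]]
            r+=list(proj(c,P,o)-[u,v])
        return np.array(r)
    s=least_squares(res,x0,loss=loss);return s.x,res(s.x).reshape(-1,2)
E
python3 - <<'E'
from fit import *
R=.021;a=[0,-120,120]
def pairs(k):return [np.array([(k-2)*.066+R*np.cos(np.radians(t)),R*np.sin(np.radians(t)),.015]) for t in a]
def sp(k):return np.array([(k-2)*.066+.030,-.034,.054])
obs=[]
for k,l in((3,[(157,373),(231,416),(158,455)]),(2,[(234,502),(302,549),(230,587)])):
    obs+=[(W2(*q),X) for q,X in zip(l,pairs(k))]
obs+=[(W2(215,312),sp(3)),(W2(293,455),sp(2))]
for k,q in((1,(412,217)),(2,(383,165)),(3,(355,112))): obs.append((W1(*q),np.array([(k-2)*.066,0,.012])))
p,r=solve(obs,[.37,.36,1.1]);print('wrist',p.round(4),r.round(1).tolist())
ob2=[]
for k,l in((3,[(433,370),(492,432),(406,447)]),(2,[(540,288),(600,342),(519,357)]),(1,[(639,212),(697,263),(621,277)])):
    # order in scene: -120 ,0?..
    ob2+=[(SC(*np.mean(l,0)),np.array([(k-2)*.066,0,.015]))]
for k,q in((3,(335,352)),(2,(452,262)),(1,(558,183))):ob2.append((SC(*q),sp(k)))
p2,r2=solve(ob2,[.37,.36,1.1]);print('scene',p2.round(4),r2.round(1).tolist())
print('all',solve(obs+ob2,p)[0].round(4))
E
```

```text
wrist [0.3655 0.3598 1.1381] [[0.6, -0.7], [0.2, -0.4], [-0.2, 0.3], [-0.4, 1.2], [0.8, 0.2], [0.3, 0.4], [-0.9, -1.4], [0.2, 1.1], [-0.4, -0.1], [0.0, -0.7], [-0.4, -0.0]]
scene [0.3613 0.3612 1.1469] [[-0.3, -0.1], [-0.3, -0.2], [-0.0, -0.7], [-0.0, -0.0], [0.1, 0.6], [0.5, 0.4]]
all [0.3646 0.36   1.133 ]
```

Run:
```python
from fit import *
def red(c,roi=None):
    h=cv2.cvtColor(c['img'],cv2.COLOR_RGB2HSV);m=((h[...,0]<8)|(h[...,0]>172))&(h[...,1]>150)&(h[...,2]>70)
    m=m.astype(np.uint8)
    if roi: k=np.zeros_like(m);x,y,w,hh=roi;k[y:y+hh,x:x+w]=1;m*=k
    pts=np.argwhere(m)[:,::-1].astype(np.float32);return pts.mean(0),cv2.minAreaRect(pts)
ks,rs=red(sc,(185,290,30,45));ki,ri=red(si,(380,155,35,30))
print(ks,rs,ki,ri)
p,d=ray(sc,*ks);q,e=ray(si,*ki)
A=np.stack([d,-e],1);t=np.linalg.lstsq(A,q-p,rcond=None)[0];print('bar tri',p+d*t[0],q+e*t[1])
for c,k in((sc,ks),(si,ki)):print('bar z.085',onz(c,*k,.085).round(4))
for n,cc,z in(('foot w2',W2(280,90),.008),('foot sc',SC(92,405),.006),('foot si',SI(550,320),.006)):
    c,o,u,v=cc;print(n,onz(c,u,v,z,o).round(4))
# bar ends in w2
def wz(u,v,z):c,o,a,b=W2(u,v);return onz(c,a,b,z,o)
a,b=wz(213,12,.09),wz(350,32,.09);print('bar dir',np.degrees(np.arctan2(*(a-b)[1::-1])),a,b)
pa,pb=wz(503,510,.014),wz(375,200,.014);da,db=wz(555,478,.014),wz(422,155,.014)
for n,P,D,b1,b2 in(('A',pa,da,(515,505),(550,562)),('B',pb,db,(366,153),(415,198))):
    B1,B2=wz(*b1,.06),wz(*b2,.06)
    print(n,'plate',P.round(4),'dot dir',np.degrees(np.arctan2(*(D-P)[1::-1])).round(1),np.linalg.norm(D-P),'brass mid',((B1+B2)/2).round(4),'dir',np.degrees(np.arctan2(*(B2-B1)[1::-1])).round(1),np.linalg.norm(B2-B1))
```

```text
[195.90355 310.19797] ((195.5108184814453, 310.764892578125), (7.798129558563232, 28.5931396484375), 8.972625732421875) [395.88373 169.86046] ((395.9024658203125, 169.87803649902344), (2.4987802505493164, 16.86676788330078), 51.34019470214844)
bar tri [0.53355574 0.47278304 0.09221157] [0.53384593 0.4730764  0.09220016]
bar z.085 [0.5372 0.4689 0.085 ]
bar z.085 [0.5296 0.477  0.085 ]
foot w2 [0.5323 0.473  0.008 ]
foot sc [0.5308 0.4752 0.006 ]
foot si [0.5355 0.4737 0.006 ]
bar dir 117.61001767430213 [0.52332142 0.49520204 0.09      ] [0.54583518 0.45215552 0.09      ]
A plate [0.4446 0.284  0.014 ] dot dir -20.5 0.02746172568572399 brass mid [0.4436 0.281  0.06  ] dir -108.2 0.0273561882790582
B plate [0.5159 0.4103 0.014 ] dot dir -7.0 0.028990912919886973 brass mid [0.5182 0.41   0.06  ] dir -95.9 0.02523791601664742
```

The key bar is at (0.534, 0.473, 0.092), matching the expected 92 mm height, with the bar direction at 118°. Carrier A is at (0.444, 0.283) with yaw −19.5°, and carrier B at (0.517, 0.410) with yaw −6.5°. The rail is at (0.3655, 0.360) with yaw 65°. I'll use seats 2 and 3, and go to the key first.

Request:
send_rows(
  increments=[
    [0,50,0,0,-0.18],
    [0,100,0,30,-0.36],
    [0,150,0,70,-0.54],
    [0,192,-1,110,-0.72],
    [0,192,-1,114,-0.9],
    [0,192,-1,114,-1.08],
    [0,192,-1,114,-1.26],
    [0,192,-1,114,-1.4],
    [0,192,-1,114,-1.4],
    [0,192,-1,114,-1.4],
  ],
)

```text
t: 4.0
ee_pos: [0.5337, 0.4722, 0.1685]
tool_rot: [0.0, 0.52, 0.854, 0.001]
ft_force: [-0.1, 0.2, 1.0]
finger_gap: 0.0426
gripper_force: 0.0
```

Run:
```python
from fit import *
o,c=snap('wrist','w3');print(o['ee_pos'],o['tool_rot'],o['t'],o['finger_gap'])
q=o['tool_rot'];print('phi',np.degrees(2*np.arctan2(q[2],q[1])))
a=c['img'].copy()
for z in(.085,.099):
  for s in(-.025,.025):
    u=proj(c,[.5337+s*np.cos(2.053),.473+s*np.sin(2.053),z],o);cv2.circle(a,tuple(int(x) for x in u),2,(0,255,0),-1)
cv2.imwrite('pics/w3.png',cv2.resize(a[:,:,::-1],(800,600),interpolation=cv2.INTER_CUBIC))
```

```text
[0.53370446 0.47221609 0.16853227] [3.78264734e-04 5.20000579e-01 8.54165497e-01 7.47622307e-04] 4.0 0.04264284048129104
phi 117.33539484018749
```

View pics/w3.png

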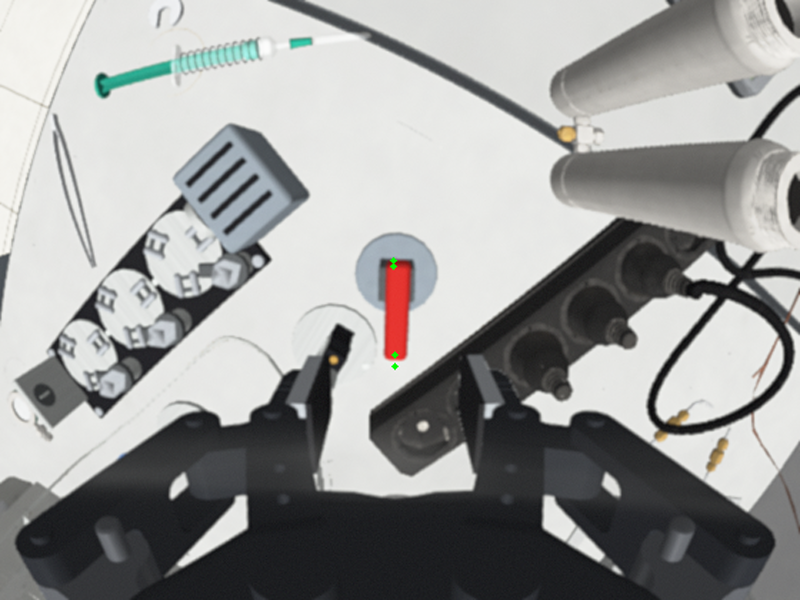

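The bar at (397,310) matches the projection to within 1 mm. Carrier B at (335,345) and the rail are also in view. I'll descend and grip.

Request:
send_rows(
  increments=[
    [0,0,0,30,0],
    [0,0,0,60,0],
    [0,0,0,85,0],
    [0,0,0,95,0],
    [0,0,0,95,0],
    [-1,0,0,95,0],
    [-1,0,0,95,0],
    [-1,0,0,95,0],
    [-1,0,0,95,0],
    [-1,0,0,95,0],
  ],
  grip_force=60,
)

```text
t: 5.3
ee_pos: [0.5345, 0.4727, 0.0741]
tool_rot: [0.001, 0.519, 0.855, 0.001]
ft_force: [-0.1, 0.1, 5.7]
finger_gap: 0.0109
gripper_force: 59.5
```

Request:
send_rows(
  increments=[
    [-1,0,0,-10,0],
    [-1,0,0,-25,0],
    [-1,0,0,-45,0],
    [-1,0,0,-70,0],
    [-1,0,0,-90,0],
    [-1,0,0,-100,0],
    [-1,0,0,-100,0],
    [-1,0,0,-100,0],
  ],
)

```text
t: 6.3
ee_pos: [0.5329, 0.4717, 0.171]
tool_rot: [-0.0, 0.519, 0.855, -0.001]
ft_force: [-1.1, 0.2, -2.1]
finger_gap: 0.0108
gripper_force: 58.6
```

Run:
```python
from fit import *
o,c=snap('side','s1');o,d=snap('scene','c1');print(o['ee_pos'],o['finger_gap'],o['ft_force'])
o,w=snap('wrist','w4')
x,y=(proj(c,o['ee_pos'])).astype(int);u,v=proj(d,o['ee_pos']).astype(int)
A=cv2.resize(c['img'][y-50:y+50,x-60:x+60],(400,300));B=cv2.resize(d['img'][v-50:v+50,u-60:u+60],(400,300))
C=cv2.resize(w['img'],(400,300));D=cv2.resize(w['img'][60:240,40:280],(400,300))
cv2.imwrite('pics/k1.png',np.vstack([np.hstack([A,B]),np.hstack([C,D])])[:,:,::-1])
```

```text
[0.53287938 0.47167567 0.17082233] 0.010484560476564842 [ 0.0980998  -0.75117681 -1.09207649]
```

View pics/k1.png

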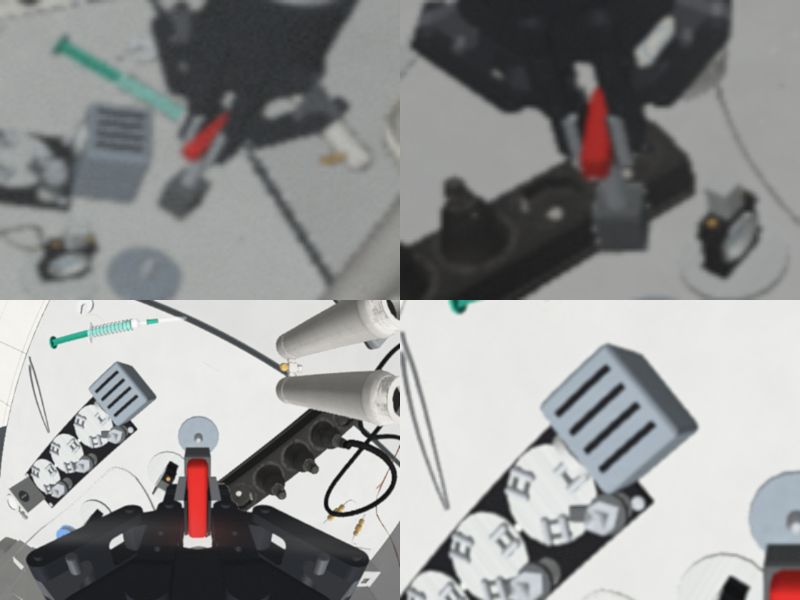

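The key is held, lifted clear of its post and hanging straight. I'll zoom in on the rail in w3 for the spindles and keeper angles.

Run:
```python
from fit import *
o,c=load('w3');crop(c,30,135,170,120,4.7,'w3r')
```

```text
(no output)
```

View pics/w3r.png

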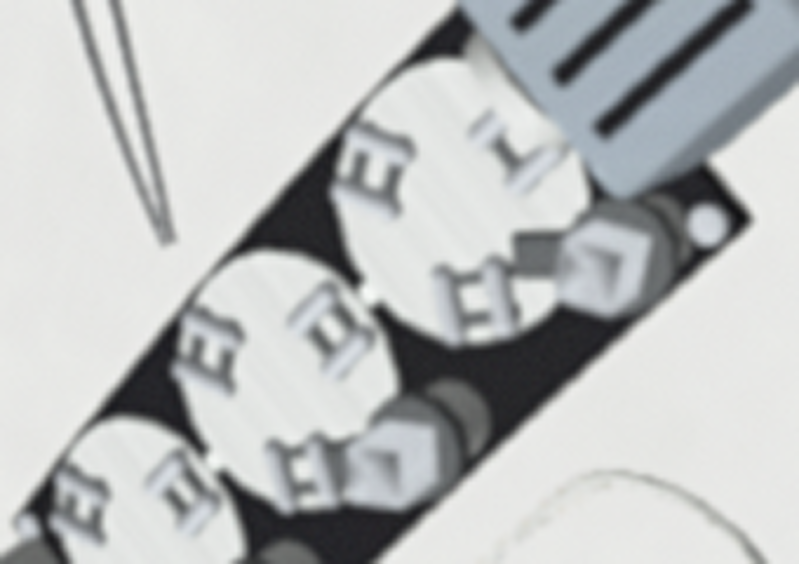

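Seat rods, spindle tops and keeper arms are clear: the keeper 3 tip is at (515,255) on a shoulder at (625,262), and the keeper 2 tip is at (340,470).

Run:
```python
from fit import *
o3,w3=load('w3');W3=lambda u,v:(w3,o3,30+u/4.7-.4,135+v/4.7-.4)
R=.021
pr=lambda k,t:np.array([(k-2)*.066+R*np.cos(np.radians(t)),R*np.sin(np.radians(t)),.015])
ob=[(W3(*q),pr(k,t)) for k,t,q in[(3,0,(515,155)),(3,120,(375,168)),(3,-120,(478,300)),(2,0,(335,332)),(2,120,(210,350)),(2,-120,(305,475)),(1,0,(183,498)),(1,120,(80,507))]]
p3,r=solve(ob,[.365,.36,1.135]);print('w3',p3.round(4),r.round(1).tolist())
ob2=[(W2(*q),pr(k,t)) for k,t,q in[(3,0,(157,373)),(3,-120,(231,416)),(3,120,(158,455)),(2,0,(234,502)),(2,-120,(302,549)),(2,120,(230,587))]]
p,r=solve(ob+ob2,p3);print('both',p.round(4))
cs,sn=np.cos(p[2]),np.sin(p[2])
for k in(1,2,3):
    X=np.array([(k-2)*.066+.03,-.034]);S=p[:2]+[cs*X[0]-sn*X[1],sn*X[0]+cs*X[1]];print('spindle',k,S.round(4),'seat',(p[:2]+(k-2)*.066*np.array([cs,sn])).round(4))
    if k>1:
        tip={3:(517,255),2:(338,468)}[k]
        T=onz(*W3(*tip)[::2],0,0) if 0 else onz(w3,W3(*tip)[2],W3(*tip)[3],.029,o3)
        d=T[:2]-S;print('  arm len',np.hypot(*d).round(4),'dir rail deg',np.degrees(np.arctan2(d[1],d[0])-p[2]).round(1))
    for z in(.031,.048,.054):
        u=(proj(w3,[*S,z],o3)-[30,135]+.4)*4.7;print('  px',z,u.round(0))
```

```text
w3 [0.3665 0.3624 1.1347] [[1.7, -3.0], [0.3, 0.6], [0.1, 0.1], [-0.6, 0.0], [-0.2, 0.8], [-0.3, -0.1], [-0.3, -0.4], [-0.2, 0.5]]
both [0.366  0.3614 1.134 ]
spindle 1 [0.3816 0.3144] seat [0.3381 0.3016]
  px 0.031 [253. 614.]
  px 0.048 [216. 644.]
  px 0.054 [202. 656.]
spindle 2 [0.4095 0.3742] seat [0.366  0.3614]
  arm len 0.0225 dir rail deg -205.5
  px 0.031 [417. 452.]
  px 0.048 [381. 479.]
  px 0.054 [367. 489.]
spindle 3 [0.4374 0.434 ] seat [0.3939 0.4212]
  arm len 0.0242 dir rail deg -219.8
  px 0.031 [625. 259.]
  px 0.048 [595. 278.]
  px 0.054 [584. 286.]
```

Request:
send_rows(
  increments=[
    [-1,0,-10,-19,0.0],
    [-1,-20,-45,-19,0.18],
    [-1,-45,-100,-19,0.36],
    [-1,-72,-161,-19,0.5],
    [-1,-72,-161,-19,0.5],
    [-1,-72,-161,-19,0.5],
    [-1,-72,-161,-19,0.5],
    [-1,-72,-161,-19,0.5],
  ],
)

```text
t: 7.45
ee_pos: [0.4247, 0.3348, 0.1916]
tool_rot: [0.0, 0.714, 0.7, 0.0]
ft_force: [0.0, -0.1, -1.8]
finger_gap: 0.0106
gripper_force: 58.8
```

Run:
```python
from fit import *
o,c=snap('wrist','w5');q=o['tool_rot'];print(o['ee_pos'],np.degrees(2*np.arctan2(q[2],q[1])),o['t'])
x,y=proj(c,[.423,.404,.04],o);print(x,y)
x0,y0=int(x)-90,max(0,int(y)-80);print(x0,y0)
crop(c,x0,y0,180,135,4.4,'w5')
```

```text
[0.42472628 0.33476263 0.19164066] 88.83302053215667 7.45
272.42524164345923 121.35237784625329
182 41
```

View pics/w5.png

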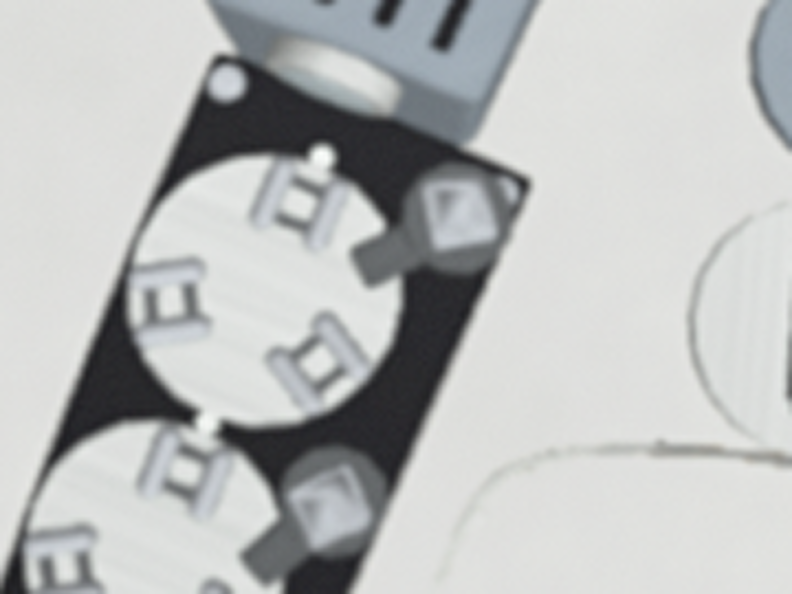

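The seats, the keepers and the square tops are clear, with spindle 3 at (458,216) and spindle 2 at (331,503). From the arms and squares I read keeper 3 at about 56° and keeper 2 at about 39°.

Run:
```python
from fit import *
o5,w5=load('w5');W5=lambda u,v:(w5,o5,182+u/4.4-.4,41+v/4.4-.4)
R=.021
pr=lambda k,t:np.array([(k-2)*.066+R*np.cos(np.radians(t)),R*np.sin(np.radians(t)),.015])
sp=lambda k,z:np.array([(k-2)*.066+.03,-.034,z])
ob=[(W5(*q),pr(k,t)) for k,t,q in[(3,0,(298,205)),(3,120,(168,302)),(3,-120,(320,363)),(2,0,(185,470)),(2,120,(62,562))]]
os_=[(W5(458,218),sp(3,.031)),(W5(333,502),sp(2,.031)),(W5(461,216),sp(3,.048)),(W5(330,510),sp(2,.048))]
for n,O in(('seats',ob),('all',ob+os_)):
    p,r=solve(O,[.365,.36,1.135]);print(n,p.round(4),r.round(1).tolist())
cs,sn=np.cos(p[2]),np.sin(p[2])
for k in(2,3):
    X=sp(k,0);print('spindle',k,(p[:2]+[cs*X[0]-sn*X[1],sn*X[0]+cs*X[1]]).round(4),'seat',(p[:2]+(k-2)*.066*np.array([cs,sn])).round(4))
```

```text
seats [0.3649 0.3607 1.1313] [[0.6, -0.9], [0.3, -0.5], [-0.2, -0.2], [-0.3, 0.6], [-0.3, 1.6]]
all [0.3647 0.3605 1.1318] [[0.4, -0.7], [0.0, -0.3], [-0.5, -0.0], [-0.5, 0.7], [-0.5, 1.8], [0.6, 0.0], [0.1, 0.1], [0.5, -1.5], [-0.3, 0.2]]
spindle 2 [0.4082 0.3732] seat [0.3647 0.3605]
spindle 3 [0.4362 0.4329] seat [0.3927 0.4202]
```

Request:
send_rows(
  increments=[
    [-1,40,4,0,-0.08],
    [-1,80,8,10,-0.17],
    [-1,98.7,9.8,35,-0.17],
    [-1,98.7,9.8,61,-0.17],
    [-1,98.7,9.8,61,-0.17],
    [-1,98.7,9.8,61,-0.17],
    [-1,98.7,9.8,61,-0.17],
  ],
)

```text
t: 8.38
ee_pos: [0.4366, 0.4329, 0.132]
tool_rot: [0.0, 0.653, 0.758, 0.001]
ft_force: [0.4, -0.1, -1.2]
finger_gap: 0.011
gripper_force: 58.7
```

Request:
send_rows(
  increments=[
    [-1,0,0,6,0],
    [-1,0,0,12,0],
    [-1,0,0,15,0],
    [-1,0,0,18,0],
    [-1,0,0,18,0],
  ],
)

```text
t: 9.0
ee_pos: [0.4356, 0.432, 0.1118]
tool_rot: [0.0, 0.652, 0.758, -0.001]
ft_force: [0.2, -3.0, -1.7]
finger_gap: 0.0108
gripper_force: 58.7
```

Request:
send_rows(
  increments=[
    [-1,0,0,5,0],
    [-1,0,0,9,0],
    [-1,0,0,13,0],
    [-1,0,0,15,0],
    [-1,0,0,15,0],
    [-1,0,0,15,0],
  ],
)

```text
t: 9.75
ee_pos: [0.4356, 0.4323, 0.0971]
tool_rot: [0.0, 0.652, 0.758, -0.0]
ft_force: [0.6, -4.9, -0.6]
finger_gap: 0.0107
gripper_force: 59.0
```

Request:
send_rows(
  increments=[
    [-1,0,0,0,-0.15],
    [-1,0,0,0,-0.3],
    [-1,0,0,0,-0.45],
    [-1,0,0,0,-0.6],
    [-1,0,0,0,-0.75],
    [-1,0,0,0,-0.9],
    [-1,0,0,0,-1.0],
    [-1,0,0,0,-1.08],
    [-1,0,0,0,-1.08],
    [-1,0,0,0,-1.08],
  ],
)

```text
t: 11.0
ee_pos: [0.4361, 0.4324, 0.0972]
tool_rot: [0.0, 0.171, 0.985, 0.0]
ft_force: [3.3, -2.9, -2.3]
finger_gap: 0.0109
gripper_force: 58.6
```

```bash
cat > st.py <<'E'
from rig import env
import numpy as np
o=env.observe();q=o['tool_rot'];print(o['ee_pos'].round(4),'phi',round(np.degrees(2*np.arctan2(q[2],q[1])),2),'F',o['ft_force'].round(1),'M',o['ft_torque'].round(2),'gap',o['finger_gap'],'t',o['t'])
E
python3 st.py
```

```text
[0.4361 0.4324 0.0972] phi 160.35 F [ 3.3 -2.9 -2.3] M [-0.68 -0.81  0.02] gap 0.01093395097792343 t 11.0
```

Request:
send_rows(
  increments=[
    [-1,0,0,0,-0.05],
    [-1,0,0,0,-0.1],
    [-1,0,0,0,-0.1],
    [-1,0,0,0,-0.1],
  ],
)

```text
t: 11.5
ee_pos: [0.4361, 0.4325, 0.0973]
tool_rot: [0.001, 0.122, 0.993, 0.0]
ft_force: [3.7, -3.8, -3.3]
finger_gap: 0.0109
gripper_force: 58.6
```

```bash
python3 st.py
```

```text
[0.4361 0.4325 0.0973] phi 166.04 F [ 3.7 -3.8 -3.3] M [-0.65 -0.96 -0.14] gap 0.010946715934423411 t 11.5
```

Stop torque felt (Mz −0.14 against friction of 0.04). I'll relieve it, lift, and go on to spindle 2.

Request:
send_rows(
  increments=[
    [-1,0,0,0,0.08],
    [-1,0,0,0,0.16],
    [-1,0,0,-8,0.16],
    [-1,0,0,-20,0.16],
    [-1,0,0,-40,0.16],
    [-1,0,0,-60,0.16],
    [-1,0,0,-80,0.16],
    [-1,0,0,-94,0.16],
    [-1,0,0,-94,0.16],
    [-1,0,0,-94,0.16],
  ],
)

```text
t: 12.75
ee_pos: [0.4352, 0.4321, 0.1905]
tool_rot: [-0.001, 0.2, 0.98, -0.001]
ft_force: [-0.7, 0.1, -1.0]
finger_gap: 0.0108
gripper_force: 58.9
```

```bash
python3 st.py
```

```text
[0.4352 0.4321 0.1905] phi 156.98 F [-0.7  0.1 -1. ] M [ 0.02 -0.02 -0.  ] gap 0.010780303614553418 t 12.75
```

Request:
send_rows(
  increments=[
    [-1,1,-30,0,0.18],
    [-1,1.9,-65.4,0,0.36],
    [-1,1.9,-65.4,20,0.54],
    [-1,1.9,-65.4,40,0.71],
    [-1,1.9,-65.4,60,0.71],
    [-1,1.9,-65.4,60,0.71],
    [-1,1.9,-65.4,60,0.71],
  ],
)

```text
t: 13.62
ee_pos: [0.4085, 0.3731, 0.1316]
tool_rot: [0.0, 0.528, 0.849, 0.0]
ft_force: [0.3, 0.1, -0.2]
finger_gap: 0.011
gripper_force: 59.0
```

Request:
send_rows(
  increments=[
    [-1,0,0,6,0],
    [-1,0,0,12,0],
    [-1,0,0,15,0],
    [-1,0,0,19,0],
    [-1,0,0,19,0],
  ],
)

```text
t: 14.25
ee_pos: [0.4085, 0.3725, 0.112]
tool_rot: [0.0, 0.528, 0.849, -0.0]
ft_force: [1.5, -2.1, -1.2]
finger_gap: 0.0109
gripper_force: 59.1
```

Request:
send_rows(
  increments=[
    [-1,0,0,5,0],
    [-1,0,0,10,0],
    [-1,0,0,15,0],
    [-1,0,0,15,0],
    [-1,0,0,15,0],
  ],
)

```text
t: 14.88
ee_pos: [0.4086, 0.3726, 0.0971]
tool_rot: [0.0, 0.528, 0.849, -0.0]
ft_force: [0.4, -4.5, 2.5]
finger_gap: 0.0108
gripper_force: 59.6
```

Request:
send_rows(
  increments=[
    [-1,0,0,0,-0.15],
    [-1,0,0,0,-0.3],
    [-1,0,0,0,-0.45],
    [-1,0,0,0,-0.6],
    [-1,0,0,0,-0.7],
    [-1,0,0,0,-0.8],
    [-1,0,0,0,-0.87],
    [-1,0,0,0,-0.87],
    [-1,0,0,0,-0.87],
  ],
)

```text
t: 16.0
ee_pos: [0.4089, 0.3728, 0.0971]
tool_rot: [0.001, 0.121, 0.993, -0.0]
ft_force: [2.9, -4.8, 1.9]
finger_gap: 0.0111
gripper_force: 59.4
```

```bash
python3 st.py
```

```text
[0.4089 0.3728 0.0971] phi 166.12 F [ 2.9 -4.8  1.9] M [-1.   -0.54 -0.17] gap 0.011060891543485442 t 16.0
```

Request:
send_rows(
  increments=[
    [-1,0,0,0,0.08],
    [-1,0,0,0,0.16],
    [-1,0,0,-8,0.16],
    [-1,0,0,-20,0.16],
    [-1,0,0,-40,0.16],
    [-1,0,0,-60,0.16],
    [-1,0,0,-80,0.16],
    [-1,0,0,-94,0.16],
    [-1,0,0,-94,0.16],
    [-1,0,0,-94,0.16],
  ],
)

```text
t: 17.25
ee_pos: [0.4078, 0.3729, 0.1905]
tool_rot: [-0.001, 0.199, 0.98, -0.0]
ft_force: [-1.0, -0.0, -1.6]
finger_gap: 0.0107
gripper_force: 59.1
```

Request:
send_rows(
  increments=[
    [-1,-10,20,0,0.18],
    [-1,-20,40,0,0.36],
    [-1,-36,61,0,0.54],
    [-1,-36,61,0,0.72],
    [-1,-36,61,0,0.9],
    [-1,-36,61,0,1.08],
    [-1,-36,61,0,1.26],
    [-1,-36,61,0,1.44],
    [-1,-36,61,0,1.62],
    [-1,-36,61,0,1.8],
    [-1,-36,61,0,1.95],
    [-1,-36,61,0,2.04],
  ],
)

```text
t: 18.75
ee_pos: [0.4646, 0.4148, 0.1897]
tool_rot: [0.0, 0.94, 0.341, -0.001]
ft_force: [-0.6, -0.9, -1.6]
finger_gap: 0.0104
gripper_force: 59.1
```

Request:
send_rows(
  increments=[
    [-1,0,0,0,0],
    [-1,0,0,0,0],
  ],
)

```text
t: 19.0
ee_pos: [0.465, 0.4149, 0.1905]
tool_rot: [0.0, 0.939, 0.343, -0.001]
ft_force: [0.2, 0.3, -1.7]
finger_gap: 0.0109
gripper_force: 59.1
```

```bash
python3 st.py
python3 - <<'E'
from fit import *
o,c=snap('wrist','w6')
cv2.imwrite('pics/w6.png',cv2.resize(c['img'][0:270,60:420,::-1],(800,600),interpolation=cv2.INTER_CUBIC))
E
```

```text
[0.465  0.4149 0.1905] phi 40.17 F [ 0.2  0.3 -1.7] M [-0.01 -0.01 -0.03] gap 0.010867253087631465 t 19.0
```

View pics/w6.png

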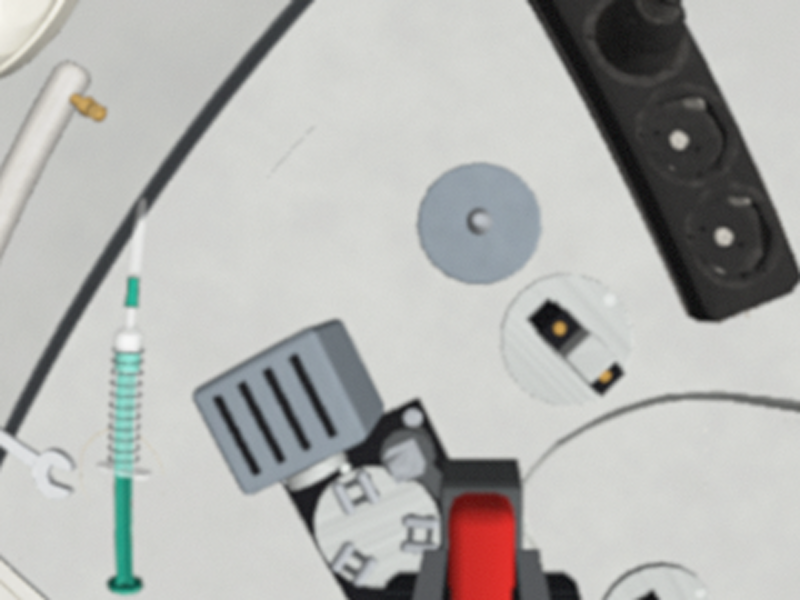

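The park foot is at (479,223). Carrier B's plate is at (567,338) with its dot at (609,299). Keeper 3 no longer covers seat 3.

Run:
```python
from fit import *
o,c=load('w6')
P=lambda u,v,z:onz(c,60+u/2.222-.3,v/2.222-.3,z,o).round(4)
print('foot(z.008)',P(479,223,.008),'edges',P(417,222,.008),P(541,222,.008),'posttop',P(479,219,.028))
h=cv2.cvtColor(c['img'],cv2.COLOR_RGB2HSV)
m=((h[...,0]>98)&(h[...,0]<118)&(h[...,1]>35)).astype(np.uint8);k=np.zeros_like(m);k[68:132,243:308]=1;m*=k
cn=max(cv2.findContours(m,0,2)[0],key=cv2.contourArea);(x,y),r=cv2.minEnclosingCircle(cn);e=cv2.fitEllipse(cn);print(x,y,r,e,'->',onz(c,*e[0],.007,o).round(4))
pl,dt=P(567,338,.014),P(609,299,.014)
print('B plate',pl,'dot dir',np.degrees(np.arctan2(*(dt-pl)[1::-1])),'r',np.linalg.norm(dt-pl))
b1,b2=P(559,328,.06),P(605,376,.06);print('brass',(b1+b2)/2,np.degrees(np.arctan2(*(b2-b1)[1::-1])));print('stud top',P(598,362,.082))
```

```text
foot(z.008) [0.5328 0.4742 0.008 ] edges [0.5157 0.4957 0.008 ] [0.551  0.4536 0.008 ] posttop [0.5331 0.4743 0.028 ]Traceback (most recent call last):
  File "<stdin>", line 7, in <module>
ValueError: max() iterable argument is empty
```

Request:
send_rows(
  increments=[
    [-1,45,0,0,0],
    [-1,90.5,-0.7,0,0],
    [-1,90.5,-0.7,35,0],
    [-1,90.5,-0.7,65,0],
    [-1,90.5,-0.7,78,0],
    [-1,90.5,-0.7,78,0],
    [-1,90.5,-0.7,78,0],
  ],
)

```text
t: 19.92
ee_pos: [0.535, 0.4745, 0.1152]
tool_rot: [-0.0, 0.939, 0.343, 0.001]
ft_force: [0.4, -0.3, -0.0]
finger_gap: 0.0108
gripper_force: 59.2
```

Request:
send_rows(
  increments=[
    [-1,0,0,8,0],
    [-1,0,0,16,0],
    [-1,0,0,22,0],
    [-1,0,0,24,0],
    [-1,0,0,24,0],
  ],
)

```text
t: 20.55
ee_pos: [0.5338, 0.4737, 0.0889]
tool_rot: [0.0, 0.939, 0.343, -0.001]
ft_force: [-0.8, -1.2, -1.1]
finger_gap: 0.0109
gripper_force: 59.3
```

```bash
python3 st.py
```

```text
[0.5338 0.4737 0.0889] phi 40.1 F [-0.8 -1.2 -1.1] M [-0.17  0.24 -0.  ] gap 0.01091972396045731 t 20.55
```

Request:
send_rows(
  increments=[
    [-1,0,0,6,0],
    [-1,0,0,11,0],
    [-1,0,0,14.5,0],
    [-1,0,0,14.5,0],
    [-1,0,0,14.5,0],
  ],
)

```text
t: 21.18
ee_pos: [0.5341, 0.4739, 0.0745]
tool_rot: [-0.0, 0.939, 0.343, -0.0]
ft_force: [0.1, -0.5, -1.8]
finger_gap: 0.0109
gripper_force: 59.1
```

```bash
python3 st.py
```

```text
[0.5341 0.4739 0.0745] phi 40.09 F [ 0.1 -0.5 -1.8] M [-0.1   0.13 -0.03] gap 0.010906264419777972 t 21.175
```

Request:
send_rows(
  increments=[
    [0,0,0,0,0],
    [0,0,0,0,0],
    [0,0,0,0,0],
    [0,0,0,-15,0],
    [0,0,0,-45,0],
    [0,0,0,-80,0],
    [0,0,0,-115,0],
    [0,0,0,-115,0],
    [0,0,0,-115,0],
  ],
)

```text
t: 22.3
ee_pos: [0.5338, 0.4737, 0.1896]
tool_rot: [0.0, 0.939, 0.343, -0.0]
ft_force: [-0.2, 0.8, -0.8]
finger_gap: 0.0426
gripper_force: 0.0
```

```bash
python3 st.py
python3 - <<'E'
from fit import *
o,c=load('w6')
P=lambda u,v,z:onz(c,60+u/2.222-.3,v/2.222-.3,z,o).round(4)
pl,dt=P(567,338,.014),P(609,299,.014)
print('B plate',pl,'dot dir',np.degrees(np.arctan2(*(dt-pl)[1::-1])),'r',np.linalg.norm(dt-pl))
b1,b2=P(559,328,.06),P(605,376,.06);print('brass',(b1+b2)/2,np.degrees(np.arctan2(*(b2-b1)[1::-1])));print('stud top',P(598,362,.082))
T=np.array([(-0.284,-0.11,0),(-0.22,0.02,0),(-0.18,0.03,0.02),(-0.147,0.026,0.058),(-0.097,-0.008,0.171),(-0.065,-0.07,0.233),(-0.075,-0.113,0.27)])
from scipy.interpolate import interp1d
t=np.r_[0,np.cumsum(np.linalg.norm(np.diff(T,axis=0),axis=1))];C=interp1d(t,T,axis=0,kind='linear')(np.linspace(0,t[-1],150))
ck=[(sc,None,180+u/4,240+v/4) for u,v in[(372,302),(300,270),(235,200),(190,110),(450,262),(700,50)]]+[(sc,None,u*.7,v*.7) for u,v in[(305,260),(320,210),(335,185)]]+[(c,o,60+u/2.222,v/2.222) for u,v in[(530,480),(600,420),(700,396),(790,404)]]
def res(p,C=C):
    R=np.array([[np.cos(p[2]),-np.sin(p[2]),0],[np.sin(p[2]),np.cos(p[2]),0],[0,0,1]]);X=C@R.T+[p[0],p[1],0]
    out=[]
    for cc,oo,u,v in ck:
        out.append(min(np.hypot(*(proj(cc,x,oo)-[u,v])) for x in X))
    return np.array(out)
s=min((least_squares(res,[.68,.35,y],diff_step=1e-3) for y in(-.2,0,.2)),key=lambda s:s.cost)
print(s.x.round(3),res(s.x).round(1));p=s.x
R=np.array([[np.cos(p[2]),-np.sin(p[2]),0],[np.sin(p[2]),np.cos(p[2]),0],[0,0,1]]);print((T@R.T+[p[0],p[1],0]).round(3))
E
```

```text
[0.5338 0.4737 0.1896] phi 40.1 F [-0.2  0.8 -0.8] M [-0.04  0.01  0.02] gap 0.0426480952537689 t 22.3
B plate [0.5188 0.4116 0.014 ] dot dir -6.0440921622411965 r 0.025642542775629693
brass [0.5182  0.41045 0.06   ] -94.93095530197293
stud top [0.519  0.4078 0.082 ]
[ 0.667  0.347 -0.017] [ 1.9  1.2  0.9  1.7  4.2 35.5  0.8  0.7  8.2  5.1  2.5  5.2  5. ]
[[0.381 0.242 0.   ]
 [0.448 0.371 0.   ]
 [0.488 0.38  0.02 ]
 [0.521 0.376 0.058]
 [0.57  0.341 0.171]
 [0.601 0.278 0.233]
 [0.59  0.236 0.27 ]]
```

Request:
send_rows(
  increments=[
    [-0.34,-15,10,0,-0.18],
    [-0.34,-35,25,0,-0.36],
    [-0.34,-52.8,38.1,0,-0.54],
    [-0.34,-52.8,38.1,0,-0.76],
    [-0.34,-52.8,38.1,30,-0.76],
    [-0.34,-52.8,38.1,60,-0.76],
    [-0.34,-52.8,38.1,88,-0.76],
    [-0.34,-52.8,38.1,88,-0.76],
    [-0.34,-52.8,38.1,88,-0.76],
  ],
)

```text
t: 23.42
ee_pos: [0.5184, 0.4108, 0.1021]
tool_rot: [0.0, 0.745, 0.667, 0.0]
ft_force: [-0.7, -0.5, 0.3]
finger_gap: 0.0283
gripper_force: 0.0
```

```bash
python3 st.py
```

```text
[0.5184 0.4108 0.1021] phi 83.64 F [-0.7 -0.5  0.3] M [ 0.01 -0.01 -0.01] gap 0.02830684230601097 t 23.425
```

Request:
send_rows(
  increments=[
    [-0.34,0,0,12,0],
    [-0.34,0,0,22,0],
    [-0.34,0,0,32,0],
    [-0.34,0,0,41.5,0],
    [-0.34,0,0,41.5,0],
  ],
)

```text
t: 24.05
ee_pos: [0.5175, 0.4103, 0.0589]
tool_rot: [-0.0, 0.745, 0.667, -0.001]
ft_force: [0.6, 0.1, -0.3]
finger_gap: 0.0279
gripper_force: 0.0
```

Request:
send_rows(
  increments=[
    [-1,0,0,0,0],
    [-1,0,0,0,0],
    [-1,0,0,0,0],
    [-1,0,0,0,0],
    [-1,0,0,0,0],
  ],
  grip_force=40,
)

```text
t: 24.68
ee_pos: [0.5184, 0.4108, 0.0605]
tool_rot: [0.0, 0.745, 0.667, 0.0]
ft_force: [0.8, 0.4, -0.7]
finger_gap: 0.0131
gripper_force: 42.3
```

```bash
python3 st.py
```

```text
[0.5184 0.4108 0.0605] phi 83.64 F [ 0.8  0.4 -0.7] M [-0.01 -0.04  0.  ] gap 0.013100335348982684 t 24.675
```

The stud is gripped, with the gap reading 13.1 mm. I'll lift away from the tube and go over seat 3.

Request:
send_rows(
  increments=[
    [-1,0,0,-6,0],
    [-1,1,-2,-14,0],
    [-1,8,-20,-32,0],
    [-1,12,-45,-70,0],
    [-1,5,-85,-110,-0.18],
    [-1,-5,-126,-110,-0.36],
    [-1,-5,-126,-110,-0.54],
    [-1,-5,-126,-110,-0.72],
    [-1,-5,-126,-110,-0.9],
    [-1,-5,-126,-110,-1.08],
    [-1,-5,-126,-110,-1.244],
    [-1,-5,-126,-110,-1.244],
  ],
)

```text
t: 26.18
ee_pos: [0.3924, 0.4198, 0.1708]
tool_rot: [0.0, 0.218, 0.976, 0.0]
ft_force: [1.0, -0.5, -1.1]
finger_gap: 0.0133
gripper_force: 42.2
```

Request:
send_rows(
  increments=[
    [-1,0,0,0,0],
    [-1,0,0,30,0],
    [-1,0,0,40,0],
    [-1,0,0,40,0],
  ],
)

```text
t: 26.68
ee_pos: [0.392, 0.4194, 0.1296]
tool_rot: [-0.001, 0.217, 0.976, -0.001]
ft_force: [0.4, 0.3, -0.4]
finger_gap: 0.0133
gripper_force: 42.1
```

```bash
python3 st.py
python3 - <<'E'
from fit import *
o,c=snap('wrist','w7');cv2.imwrite('pics/w7.png',cv2.resize(c['img'][30:345,70:490,::-1],(800,600),interpolation=cv2.INTER_CUBIC))
E
```

```text
[0.392  0.4194 0.1296] phi 154.88 F [ 0.4  0.3 -0.4] M [-0.03 -0.03  0.04] gap 0.013325212674227984 t 26.675
```

View pics/w7.png

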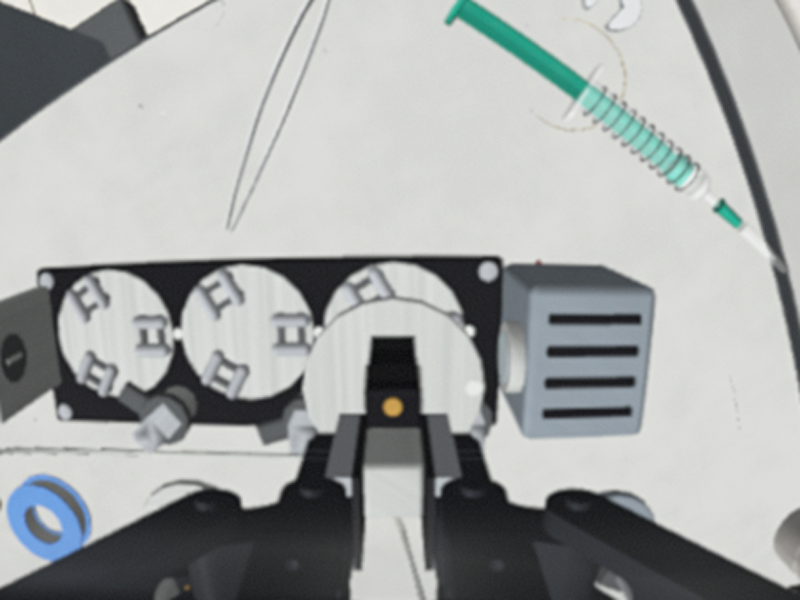

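The held carrier's dot at (474,388) points to the lamp. The plate's top edge is at (393,298), and its sides are at about 302 and 484. The other seats are clear.

Run:
```python
from fit import *
o,c=load('w7');g=cv2.cvtColor(c['img'],cv2.COLOR_RGB2GRAY).astype(float)
K=lambda u,v:(70+u/1.905-.25,30+v/1.905-.25)
# refine plate edge: radial search of gradient in prediction
ph=np.radians(154.88);tx=np.array([np.cos(ph),np.sin(ph)]);ty=np.array([np.sin(ph),-np.cos(ph)])
E=[K(302,385),K(393,298),K(484,380),K(330,322),K(457,320)]
def res(p):
    out=[]
    for u,v in E:
        X=onz(c,u,v,p[2],o)[:2]-o['ee_pos'][:2]-p[0]*tx-p[1]*ty;out.append((np.hypot(*X)-.030)*1e3)
    return out
s=least_squares(res,[0,0,.083]);print('offset toolx,tooly mm',s.x[:2]*1e3,'z',s.x[2],np.round(s.fun,2))
s2=least_squares(lambda p:res([p[0],p[1],.083]),[0,0]);print(s2.x*1e3,np.round(s2.fun,2))
D=onz(c,*K(474,388),s.x[2],o)[:2]-o['ee_pos'][:2];print('dot in tool',D@tx*1e3,D@ty*1e3)
# rail in this view: pairs seats 1,2 and screws
R=.021
pr=lambda k,t:np.array([(k-2)*.066+R*np.cos(np.radians(t)),R*np.sin(np.radians(t)),.015])
ob=[((c,o,*K(*q)),pr(k,t)) for k,t,q in[(1,0,(152,337)),(1,120,(90,298)),(1,-120,(97,374)),(2,0,(292,335)),(2,120,(222,294)),(2,-120,(226,377)),(3,120,(370,285))]]
p,r=solve(ob,[.365,.36,1.132]);print(p.round(4),r.round(1).tolist());print('seat3',(p[:2]+.066*np.array([np.cos(p[2]),np.sin(p[2])])).round(4))
```

```text
offset toolx,tooly mm [-0.48751239  0.80476401] z 0.08022922768547798 [ 0.11 -0.21 -0.21 -0.09  0.39]
[-0.05736485  0.81968048] [-0.3  -0.1  -0.6  -0.11  0.35]
dot in tool -0.7353128643066834 27.27466996640951
[0.3642 0.3623 1.1463] [[-0.3, -0.4], [-1.7, 0.6], [-0.2, 0.3], [0.7, -0.7], [-1.0, 0.1], [0.5, -1.4], [1.1, 2.8]]
seat3 [0.3914 0.4225]
```

Request:
send_rows(
  increments=[
    [-1,0,0,20,0],
    [-1,0,0,40,0],
    [-1,0,0,48,0],
    [-1,0,0,48,0],
    [-1,0,0,48,0],
  ],
)

```text
t: 27.35
ee_pos: [0.3929, 0.42, 0.0828]
tool_rot: [0.0, 0.217, 0.976, 0.0]
ft_force: [-0.0, 0.8, -1.1]
finger_gap: 0.013
gripper_force: 42.2
```

Request:
send_rows(
  increments=[
    [-1,0,0,2,0],
    [-1,0,0,4,0],
    [-1,0,0,5,0],
    [-1,0,0,6,0],
    [-1,0,0,7,0],
    [-1,0,0,7,0],
    [-1,0,0,7,0],
  ],
)

```text
t: 28.22
ee_pos: [0.3925, 0.4197, 0.0753]
tool_rot: [-0.0, 0.217, 0.976, 0.0]
ft_force: [0.2, 0.1, -1.5]
finger_gap: 0.0132
gripper_force: 42.2
```

```bash
python3 st.py
```

```text
[0.3925 0.4197 0.0753] phi 154.92 F [ 0.2  0.1 -1.5] M [ 0.01 -0.01  0.01] gap 0.013197596291946253 t 28.225
```

Request:
send_rows(
  increments=[
    [-1,0,0,1,0],
    [-1,0,0,2,0],
    [-1,0,0,3,0],
    [-1,0,0,3,0],
    [-1,0,0,3,0],
  ],
)

```text
t: 28.85
ee_pos: [0.3921, 0.4197, 0.0724]
tool_rot: [-0.0, 0.217, 0.976, -0.0]
ft_force: [-4.5, -0.7, 3.7]
finger_gap: 0.0131
gripper_force: 42.9
```

```bash
python3 st.py
```

```text
[0.3921 0.4197 0.0724] phi 154.92 F [-4.5 -0.7  3.7] M [-0.28  0.76 -0.04] gap 0.013075118314136677 t 28.85
```

Home height reached with small forces. I'll release and lift, then work out the T handle clearance for carrier A.

Request:
send_rows(
  increments=[
    [-0.34,0,0,0,0],
    [-0.34,0,0,0,0],
    [-0.34,0,0,0,0],
    [-0.34,0,0,-15,0],
    [-0.34,0,0,-40,0],
    [-0.2,0,0,-70,0],
    [0,0,0,-100,0],
    [0,0,0,-100,0],
    [0,0,0,-100,0],
  ],
)

```text
t: 29.98
ee_pos: [0.3922, 0.4195, 0.1719]
tool_rot: [-0.0, 0.217, 0.976, -0.0]
ft_force: [-0.2, 1.4, -0.2]
finger_gap: 0.0428
gripper_force: 0.0
```

```bash
python3 st.py
python3 - <<'E'
from fit import *
# T handle bar end
for n,c,o,u,v in(('sc',sc,None,351*.7,247*.7),('si',si,None,428*.7,267*.7),('w1',w1,o1,673*.7,76*.7)):
    for z in(.165,.19,.219):print(n,z,onz(c,u,v,z,o).round(3))
p,d=ray(sc,351*.7,247*.7);q,e=ray(w1,673*.7,76*.7,o1);t=np.linalg.lstsq(np.stack([d,-e],1),q-p,rcond=None)[0];print(p+d*t[0],q+e*t[1])
# panel: bottom front corner in scene ~(500,316) , w1
def brass(c):
    h=cv2.cvtColor(c['img'],cv2.COLOR_RGB2HSV);m=((h[...,0]>8)&(h[...,0]<24)&(h[...,1]>130)&(h[...,2]>110)).astype(np.uint8)
    n,_,s,ce=cv2.connectedComponentsWithStats(m);return [(ce[i].round(1).tolist(),int(s[i,4])) for i in range(1,n) if 2<=s[i,4]<80]
print('w2',brass(w2));print('w1',brass(w1))
E
```

```text
[0.3922 0.4195 0.1719] phi 154.91 F [-0.2  1.4 -0.2] M [-0.01 -0.02 -0.04] gap 0.042795603181468925 t 29.975
sc 0.165 [0.586 0.196 0.165]
sc 0.19 [0.568 0.226 0.19 ]
sc 0.219 [0.548 0.26  0.219]
si 0.165 [0.563 0.226 0.165]
si 0.19 [0.578 0.22  0.19 ]
si 0.219 [0.596 0.214 0.219]
w1 0.165 [0.589 0.212 0.165]
w1 0.19 [0.573 0.221 0.19 ]
w1 0.219 [0.555 0.232 0.219]
[0.57139144 0.22014621 0.18542073] [0.57498169 0.22040536 0.18760171]
w2 [([131.5, 0.0], 2), ([138.0, 1.5], 4), ([486.5, 9.0], 2), ([493.5, 11.5], 2), ([478.5, 12.5], 2), ([476.0, 18.5], 2), ([504.8, 19.0], 10), ([476.0, 23.5], 4), ([515.5, 25.0], 2), ([509.5, 27.0], 2), ([502.5, 41.5], 2), ([499.5, 43.5], 2), ([303.4, 51.4], 13), ([319.6, 66.0], 14), ([353.6, 169.6], 13), ([392.2, 254.8], 18), ([399.4, 257.7], 11)]
w1 [([296.9, 6.4], 7), ([456.0, 6.0], 3), ([310.5, 17.8], 10), ([507.3, 20.0], 3), ([519.3, 30.7], 3), ([534.5, 33.0], 2), ([339.3, 97.0], 7), ([349.3, 111.3], 6), ([371.0, 179.5], 2), ([377.7, 181.9], 19), ([384.2, 184.0], 6)]
```

Run:
```python
from fit import *
from rig import env
for n in('scene0','w1','w2','w3','w5','w6','w7'):
    o,_=load(n);q=o['qpos'];p=o['ee_pos'];az=np.arctan2(p[1],p[0]);r=np.hypot(*p[:2])
    print(n,q.round(3),p.round(3),'az-q1',round(az-q[0],3),'lat',round(r*np.sin(az-q[0]),4),'sum',(q[1]+q[2]+q[4]).round(3),(q[1]+q[2]+q[3]).round(3))
```

```text
scene0 [ 1.105  0.246  1.559  0.     1.339 -0.174] [0.187 0.622 0.23 ] az-q1 0.174 lat 0.1126 sum 3.144 1.805
w1 [ 0.507 -0.379  1.883 -0.     1.638  1.427] [0.31  0.301 0.381] az-q1 0.264 lat 0.1126 sum 3.142 1.504
w2 [ 0.532 -0.104  1.83  -0.     1.412  1.453] [0.382 0.355 0.284] az-q1 0.218 lat 0.1126 sum 3.138 1.725
w3 [ 0.566  0.441  1.429 -0.     1.271  0.089] [0.534 0.472 0.169] az-q1 0.159 lat 0.1126 sum 3.14 1.869
w5 [0.458 0.029 1.872 0.    1.239 0.478] [0.425 0.335 0.192] az-q1 0.21 lat 0.1126 sum 3.141 1.901
w6 [0.547 0.222 1.662 0.    1.259 1.416] [0.465 0.415 0.191] az-q1 0.182 lat 0.1126 sum 3.143 1.884
w7 [ 0.622  0.185  1.827 -0.     1.132 -0.511] [0.392 0.419 0.13 ] az-q1 0.197 lat 0.1126 sum 3.144 2.011
```

Run:
```python
from fit import *
Q=[];Y=[]
for n in('scene0','w1','w2','w3','w5','w6','w7'):
    o,_=load(n);q=o['qpos'];p=o['ee_pos'];Q.append(q);Y.append([np.sqrt(p[0]**2+p[1]**2-.1126**2),p[2]])
Q=np.array(Q);Y=np.array(Y)
def f(P):
    a,h,L1,L2,off,d=P;s=Q[:,1]+Q[:,2]
    return np.r_[a+L1*np.sin(Q[:,1])+L2*np.sin(s)+off*np.cos(s)-Y[:,0],h-d+L1*np.cos(Q[:,1])+L2*np.cos(s)-off*np.sin(s)-Y[:,1]]
s=least_squares(lambda P:np.r_[f(P),.001*(P[5]-.25),.001*P[0],.01*P[4]],[0,.3,.4,.4,0,.25]);print(s.x.round(4),np.abs(s.fun).max())
a,h,L1,L2,off,d=s.x
o,c=load('scene0');q=o['qpos']
def pt(q,rho,lat,z):return [rho*np.cos(q[0])-lat*np.sin(q[0]),rho*np.sin(q[0])+lat*np.cos(q[0]),z]
img=c['img'].copy()
for lat,col in((0,(255,0,0)),(.1126,(0,255,0))):
    for k in np.linspace(0,1,6):
        e=(a+L1*np.sin(q[1]),h+L1*np.cos(q[1]));w=(Y[0,0],Y[0,1]+d)
        X=pt(q,e[0]+k*(w[0]-e[0]),lat,e[1]+k*(w[1]-e[1]));u=proj(c,X)
        if np.all(np.abs(u)<600):cv2.circle(img,tuple(int(x) for x in u),4,col,-1)
        print(lat,np.round(X,3),u.round(0))
cv2.imwrite('pics/arm.png',cv2.resize(img[:,:,::-1],(800,600)))
for n in('wrist',): pass
```

```text
[-0.      0.2702  0.4196  0.5691  0.0669  0.25  ] 0.000884715307058026
0 [0.046 0.091 0.677] [ 787. -196.]
0 [0.094 0.187 0.638] [ 724. -138.]
0 [0.142 0.283 0.598] [652. -71.]
0 [0.191 0.379 0.559] [569.   6.]
0 [0.239 0.475 0.52 ] [472.  96.]
0 [0.287 0.571 0.48 ] [358. 202.]
0.1126 [-0.055  0.142  0.677] [ 988. -207.]
0.1126 [-0.006  0.238  0.638] [ 927. -136.]
0.1126 [0.042 0.334 0.598] [855. -52.]
0.1126 [0.09  0.43  0.559] [769.  48.]
0.1126 [0.138 0.526 0.52 ] [664. 170.]
0.1126 [0.187 0.622 0.48 ] [534. 321.]
```

The arm plane sits over the TCP, so the forearm axis passes about 64 mm from the analyser's panel, which is clear. I'll move over carrier A and check it numerically with its brass screws.

Request:
send_rows(
  increments=[
    [0,-20,-20,0,0.18],
    [0,-45,-45,0,0.36],
    [0,-75,-75,0,0.54],
    [0,-105,-102,0,0.72],
    [0,-105,-102,12,0.9],
    [0,-105,-102,12,1.08],
    [0,-105,-102,12,1.26],
    [0,-105,-102,12,1.466],
    [0,-105,-102,12,1.466],
    [0,-105,-102,12,1.466],
  ],
)

```text
t: 31.22
ee_pos: [0.4439, 0.2826, 0.1595]
tool_rot: [-0.0, 0.814, 0.581, -0.001]
ft_force: [-0.0, -0.7, -0.9]
finger_gap: 0.0426
gripper_force: 0.0
```

```bash
python3 st.py
python3 - <<'E'
from fit import *
o,c=snap('wrist','w8')
h=cv2.cvtColor(c['img'],cv2.COLOR_RGB2HSV);m=((h[...,0]>8)&(h[...,0]<24)&(h[...,1]>120)&(h[...,2]>100)).astype(np.uint8)
n,_,s,ce=cv2.connectedComponentsWithStats(m)
pp=proj(c,[.444,.2825,.06],o);print('pred',pp)
L=[(ce[i],s[i,4]) for i in range(1,n) if s[i,4]>3 and np.hypot(*(ce[i]-pp))<60]
for a,k in L:print(a.round(1),k,onz(c,*a,.06,o).round(4))
E
```

```text
[0.4439 0.2826 0.1595] phi 71.05 F [-0.  -0.7 -0.9] M [0.01 0.02 0.02] gap 0.04262773690915495 t 31.225
pred [276.96103497 211.71479598]
[277.  195.6] 36 [0.4482 0.2945 0.06  ]
```

Brass at (0.4482, 0.2945) puts the centre at (0.444, 0.282), as assumed. I'll descend and grip.

Request:
send_rows(
  increments=[
    [-0.34,0,0,25,0],
    [-0.34,0,0,50,0],
    [-0.34,0,0,70,0],
    [-0.34,0,0,85,0],
    [-0.34,0,0,99,0],
    [-0.34,0,0,99,0],
    [-0.34,0,0,99,0],
  ],
)

```text
t: 32.15
ee_pos: [0.4449, 0.283, 0.0619]
tool_rot: [0.0, 0.814, 0.58, 0.001]
ft_force: [-0.5, 0.2, -0.0]
finger_gap: 0.0281
gripper_force: 0.0
```

Request:
send_rows(
  increments=[
    [-1,0,0,0,0],
    [-1,0,0,0,0],
    [-1,0,0,0,0],
    [-1,0,0,0,0],
    [-1,0,0,0,0],
  ],
)

```text
t: 32.78
ee_pos: [0.4451, 0.2831, 0.0621]
tool_rot: [0.0, 0.815, 0.58, 0.001]
ft_force: [0.7, -0.2, 5.4]
finger_gap: 0.0129
gripper_force: 42.4
```

```bash
python3 st.py
```

```text
[0.4451 0.2831 0.0621] phi 70.92 F [ 0.7 -0.2  5.4] M [0.   0.05 0.  ] gap 0.012887205976691149 t 32.775
```

Request:
send_rows(
  increments=[
    [-1,0,0,-15,0],
    [-1,0,0,-45,0],
    [-1,0,0,-80,0],
    [-1,0,-10,-110,0],
    [-1,20,-40,-110,-0.18],
    [-1,47,-70,-110,-0.36],
    [-1,47.2,-100.6,-110,-0.54],
    [-1,47.2,-100.6,-110,-0.72],
    [-1,47.2,-100.6,-110,-0.9],
    [-1,47.2,-100.6,-110,-1.08],
    [-1,47.2,-100.6,-110,-1.26],
    [-1,47.2,-100.6,-110,-1.44],
  ],
)

```text
t: 34.28
ee_pos: [0.364, 0.3599, 0.1711]
tool_rot: [-0.001, 0.227, 0.974, -0.0]
ft_force: [-0.3, -0.3, -2.5]
finger_gap: 0.0127
gripper_force: 41.5
```

```bash
python3 st.py
```

```text
[0.364  0.3599 0.1711] phi 153.77 F [-0.3 -0.3 -2.5] M [-0.04  0.05  0.  ] gap 0.012655019299004408 t 34.275
```

Request:
send_rows(
  increments=[
    [-1,0,0,25,-0.02],
    [-1,0,0,55,-0.02],
    [-1,0,0,75,-0.02],
    [-1,0,0,86,-0.02],
    [-1,0,0,90,-0.02],
    [-1,0,0,93,-0.02],
    [-1,0,0,94,-0.02],
    [-1,0,0,94,-0.02],
    [-1,0,0,94,-0.02],
  ],
)

```text
t: 35.4
ee_pos: [0.3649, 0.3604, 0.0776]
tool_rot: [0.0, 0.22, 0.975, 0.0]
ft_force: [-0.1, 0.3, -1.7]
finger_gap: 0.0129
gripper_force: 41.4
```

Request:
send_rows(
  increments=[
    [-1,0,0,1,0],
    [-1,0,0,2,0],
    [-1,0,0,3,0],
    [-1,0,0,3,0],
    [-1,0,0,3,0],
  ],
)

```text
t: 36.02
ee_pos: [0.3644, 0.3602, 0.0744]
tool_rot: [-0.0, 0.22, 0.975, -0.0]
ft_force: [-4.1, -1.6, 4.8]
finger_gap: 0.013
gripper_force: 42.2
```

```bash
python3 st.py
```

```text
[0.3644 0.3602 0.0744] phi 154.57 F [-4.1 -1.6  4.8] M [-0.43  0.83 -0.16] gap 0.012950054363519231 t 36.025
```

Request:
send_rows(
  increments=[
    [-1,0,0,0.7,0],
    [-1,0,0,1.5,0],
    [-1,0,0,1.5,0],
  ],
)

```text
t: 36.4
ee_pos: [0.3645, 0.3605, 0.0739]
tool_rot: [-0.001, 0.22, 0.975, -0.0]
ft_force: [-6.8, -2.5, 11.4]
finger_gap: 0.013
gripper_force: 43.2
```

Request:
send_rows(
  increments=[
    [-0.34,0,0,-1,0],
    [-0.34,0,0,-1,0],
    [-0.34,0,0,-1,0],
    [-0.34,0,0,-1,0],
    [-0.34,0,0,-15,0],
    [-0.34,0,0,-40,0],
    [-0.2,0,0,-70,0],
    [0,0,0,-100,0],
    [0,0,0,-118,0],
    [0,0,0,-118,0],
  ],
)

```text
t: 37.65
ee_pos: [0.3655, 0.3608, 0.1925]
tool_rot: [0.001, 0.22, 0.975, 0.001]
ft_force: [0.2, 0.1, -1.0]
finger_gap: 0.0425
gripper_force: 0.0
```

```bash
python3 st.py
```

```text
[0.3655 0.3608 0.1925] phi 154.58 F [ 0.2  0.1 -1. ] M [-0.03  0.05 -0.07] gap 0.0425198111304969 t 37.65
```

Request:
send_rows(
  increments=[
    [0,-5,0,-30,0.18],
    [0,-17,2,-60,0.36],
    [0,-17,2,-91,0.54],
    [0,-17,2,-91,0.72],
    [0,-17,2,-91,0.9],
    [0,-17,2,-91,1.08],
    [0,-17,2,-91,1.26],
    [0,-17,2,-91,1.44],
    [0,-17,2,-91,1.62],
    [0,-17,2,-91,1.8],
    [0,-17,2,-91,1.95],
    [0,-17,2,-91,2.0],
  ],
)

```text
t: 39.15
ee_pos: [0.3803, 0.3544, 0.2799]
tool_rot: [0.0, 0.94, 0.341, -0.002]
ft_force: [0.8, -0.0, 0.4]
finger_gap: 0.0428
gripper_force: 0.0
```

Request:
send_rows(
  increments=[
    [0,0,0,0,0],
    [0,0,0,0,0],
  ],
)

```text
t: 39.4
ee_pos: [0.3806, 0.3546, 0.2809]
tool_rot: [0.0, 0.94, 0.342, -0.001]
ft_force: [-0.1, 0.0, 0.2]
finger_gap: 0.0426
gripper_force: 0.0
```

```bash
python3 st.py
python3 - <<'E'
from fit import *
o,c=snap('wrist','w9');_,a=snap('scene','c9');_,b=snap('side','s9')
z=lambda i,x,y,w,h,W,H:cv2.resize(i['img'][y:y+h,x:x+w],(W,H),interpolation=cv2.INTER_CUBIC)
top=z(c,150,0,260,210,440,355);l=z(a,180,260,200,132,360,238);r=z(b,260,110,170,112,360,238)
img=np.zeros((600,800,3),np.uint8);img[:355,:440]=top;img[:238,440:800]=l;img[240:478,440:800]=r
cv2.imwrite('pics/v9.png',img[:,:,::-1])
E
```

```text
[0.3806 0.3546 0.2809] phi 40.02 F [-0.1  0.   0.2] M [-0.03  0.03 -0.02] gap 0.04264004378260635 t 39.4
```

View pics/v9.png

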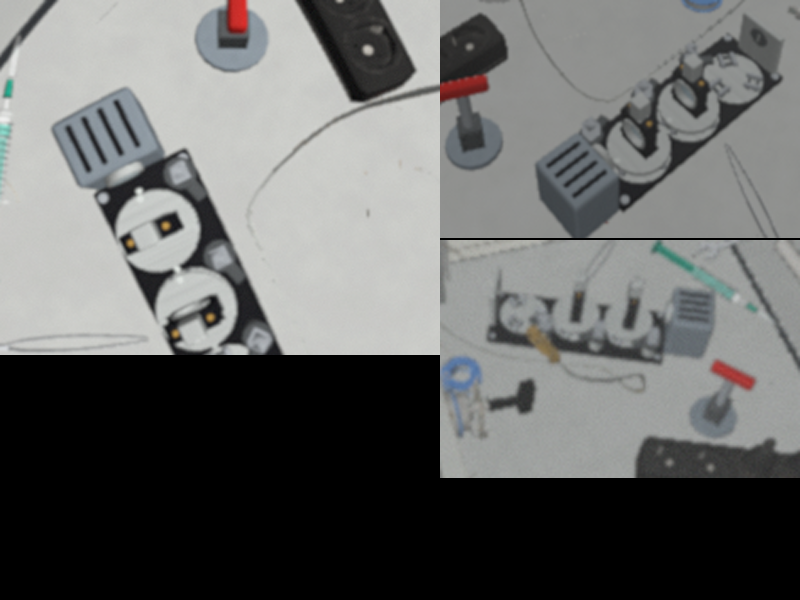

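Both carriers sit in seats 3 and 2 with their dots towards the lamp, at (140,190) and (178,268). The key stands on its post at (232,38). Next is a numeric check of the key position and the carriers.

```bash
cat > key.py <<'E'
from fit import *
def keytri(sc,si):
    def red(c):
        h=cv2.cvtColor(c['img'],cv2.COLOR_RGB2HSV);m=(((h[...,0]<8)|(h[...,0]>172))&(h[...,1]>150)&(h[...,2]>70)).astype(np.uint8)
        u=proj(c,[.534,.473,.092]).astype(int);k=np.zeros_like(m);k[max(0,u[1]-35):u[1]+35,max(0,u[0]-35):u[0]+35]=1
        return np.argwhere(m*k)[:,::-1].mean(0)
    p,d=ray(sc,*red(sc));q,e=ray(si,*red(si));t=np.linalg.lstsq(np.stack([d,-e],1),q-p,rcond=None)[0]
    return ((p+d*t[0]+q+e*t[1])/2).round(4)
E
python3 - <<'E'
from key import *
o,c=load('w9');_,a=load('c9');_,b=load('s9')
print('key',keytri(a,b),'at start',keytri(load('scene0')[1],load('side0')[1]))
for n,(u,v) in(('foot',(232,38)),):print(n,onz(c,150+u*.5909,v*.5915,.008,o).round(4))
h=cv2.cvtColor(c['img'],cv2.COLOR_RGB2HSV);m=((h[...,0]>8)&(h[...,0]<24)&(h[...,1]>120)&(h[...,2]>100)).astype(np.uint8)
n,_,s,ce=cv2.connectedComponentsWithStats(m)
P=[onz(c,*ce[i],.072,o)[:2] for i in range(1,n) if s[i,4]>3 and 210<ce[i][0]<285 and 120<ce[i][1]<205]
for p in P:print(p.round(4))
for i,j in((0,1),(2,3)):
    if j<len(P):d=P[j]-P[i];print('mid',((P[i]+P[j])/2).round(4),'dir',np.degrees(np.arctan2(d[1],d[0])).round(1),np.hypot(*d).round(4))
E
```

```text
key [0.5437 0.4737 0.0922] at start [0.5337 0.4729 0.0922]
foot [0.542  0.4727 0.008 ]
[0.4035 0.415 ]
[0.3805 0.4257]
[0.3762 0.3551]
[0.3527 0.3656]
mid [0.392  0.4203] dir 155.1 0.0254
mid [0.3644 0.3604] dir 156.0 0.0257
```

The key stand was knocked about 10 mm in x. The carriers are good at 155–156° against 155° expected. I'll hover over the key and measure its bar.

Request:
send_rows(
  increments=[
    [0,50,3,0,0],
    [0,100,7,20,0],
    [0,150,10,60,0],
    [0,201,14,100,0],
    [0,201,14,111,0],
    [0,201,14,111,0],
    [0,201,14,111,0],
  ],
)

```text
t: 40.42
ee_pos: [0.5441, 0.4735, 0.1739]
tool_rot: [-0.0, 0.94, 0.342, 0.002]
ft_force: [-1.6, -0.3, -0.2]
finger_gap: 0.0425
gripper_force: 0.0
```

```bash
python3 st.py
python3 - <<'E'
from key import *
o,c=snap('wrist','w10')
h=cv2.cvtColor(c['img'],cv2.COLOR_RGB2HSV);m=(((h[...,0]<8)|(h[...,0]>172))&(h[...,1]>150)&(h[...,2]>150)).astype(np.uint8)
u=proj(c,[.5437,.4737,.099],o).astype(int);k=np.zeros_like(m);k[u[1]-60:u[1]+60,u[0]-60:u[0]+60]=1
pts=np.argwhere(m*k)[:,::-1]
X=np.array([onz(c,*p,.099,o)[:2] for p in pts]).astype(np.float32)
r=cv2.minAreaRect(X*1000);bx=cv2.boxPoints(r)
print(len(X),r,X.mean(0));w,v=np.linalg.eigh(np.cov(X.T));print('dir',np.degrees(np.arctan2(v[1,1],v[0,1])))
E
```

```text
[0.5441 0.4735 0.1739] phi 40.0 F [-1.6 -0.3 -0.2] M [-0.01 -0.01 -0.03] gap 0.04248010968460403 t 40.425
917 ((544.9959716796875, 475.12200927734375), (46.67566680908203, 10.20534896850586), 39.5529899597168) [0.54582876 0.47615975]
dir -140.48556818391194
```

Request:
send_rows(
  increments=[
    [0,0.7,0,30,0],
    [0,0.7,0,60,0],
    [0,0.7,0,85,0],
    [0,0.7,0,100,0],
    [0,0.7,0,100,0],
    [0,0.7,0,100,0],
  ],
)

```text
t: 41.22
ee_pos: [0.5453, 0.4743, 0.0728]
tool_rot: [-0.0, 0.94, 0.342, 0.001]
ft_force: [0.6, -0.1, -0.4]
finger_gap: 0.0427
gripper_force: 0.0
```

Request:
send_rows(
  increments=[
    [-1,0,0,0,0],
    [-1,0,0,0,0],
    [-1,0,0,0,0],
    [-1,0,0,0,0],
    [-1,0,0,0,0],
  ],
  grip_force=60,
)

```text
t: 41.85
ee_pos: [0.545, 0.4742, 0.072]
tool_rot: [-0.0, 0.94, 0.342, 0.001]
ft_force: [-1.3, 0.3, 6.2]
finger_gap: 0.0107
gripper_force: 59.2
```

```bash
python3 st.py
```

```text
[0.545  0.4742 0.072 ] phi 39.98 F [-1.3  0.3  6.2] M [ 0.04  0.15 -0.01] gap 0.010693420629610833 t 41.85
```

Request:
send_rows(
  increments=[
    [-1,0,0,-10,0],
    [-1,0,0,-25,0],
    [-1,0,0,-50,0],
    [-1,0,0,-80,0],
    [-1,0,0,-105,0],
    [-1,-40,-14,-105,0],
    [-1,-80,-28,-105,-0.15],
    [-1,-110.9,-37.9,-105,-0.3],
    [-1,-110.9,-37.9,-105,-0.436],
    [-1,-110.9,-37.9,-80,-0.436],
    [-1,-110.9,-37.9,-60,-0.436],
    [-1,-110.9,-37.9,-60,-0.436],
  ],
)

```text
t: 43.35
ee_pos: [0.4338, 0.4305, 0.1286]
tool_rot: [0.0, 0.844, 0.537, -0.002]
ft_force: [0.4, 0.2, -1.3]
finger_gap: 0.0108
gripper_force: 58.4
```

```bash
python3 st.py
```

```text
[0.4338 0.4305 0.1286] phi 64.95 F [ 0.4  0.2 -1.3] M [-0.01  0.   -0.03] gap 0.010815236693978098 t 43.35
```

Request:
send_rows(
  increments=[
    [-1,0,0,0,0],
    [-1,0,0,0,0],
  ],
)

```text
t: 43.6
ee_pos: [0.4358, 0.4319, 0.1319]
tool_rot: [-0.0, 0.844, 0.537, 0.001]
ft_force: [-0.6, -0.5, -0.9]
finger_gap: 0.0112
gripper_force: 58.4
```

```bash
python3 st.py
```

```text
[0.4358 0.4319 0.1319] phi 64.96 F [-0.6 -0.5 -0.9] M [-0.06  0.03  0.01] gap 0.011150835606946187 t 43.6
```

Request:
send_rows(
  increments=[
    [-1,0,0,8,0],
    [-1,0,0,14,0],
    [-1,0,0,18,0],
    [-1,0,0,21,0],
    [-1,0,0,21,0],
  ],
)

```text
t: 44.22
ee_pos: [0.4354, 0.4319, 0.1098]
tool_rot: [-0.0, 0.844, 0.537, 0.001]
ft_force: [2.1, 2.8, -3.3]
finger_gap: 0.0109
gripper_force: 58.4
```

```bash
python3 st.py
```

```text
[0.4354 0.4319 0.1098] phi 64.96 F [ 2.1  2.8 -3.3] M [ 0.57 -0.35 -0.06] gap 0.010938079446782871 t 44.225
```

Request:
send_rows(
  increments=[
    [-1,0,0,5,0],
    [-1,0,0,10,0],
    [-1,0,0,14,0],
    [-1,0,0,14.5,0],
    [-1,0,0,14.5,0],
  ],
)

```text
t: 44.85
ee_pos: [0.4353, 0.4317, 0.0953]
tool_rot: [-0.0, 0.844, 0.537, 0.0]
ft_force: [2.0, 4.4, -1.6]
finger_gap: 0.0112
gripper_force: 58.5
```

Request:
send_rows(
  increments=[
    [-1,0,0,0,0.15],
    [-1,0,0,0,0.3],
    [-1,0,0,0,0.45],
    [-1,0,0,0,0.6],
    [-1,0,0,0,0.75],
    [-1,0,0,0,0.9],
    [-1,0,0,0,1.05],
    [-1,0,0,0,1.15],
    [-1,0,0,0,1.22],
    [-1,0,0,0,1.22],
    [-1,0,0,0,1.22],
  ],
)

```text
t: 46.22
ee_pos: [0.4356, 0.4314, 0.0954]
tool_rot: [-0.0, 0.999, -0.043, 0.001]
ft_force: [4.3, 2.1, -2.3]
finger_gap: 0.011
gripper_force: 58.6
```

```bash
python3 st.py
```

```text
[0.4356 0.4314 0.0954] phi -4.88 F [ 4.3  2.1 -2.3] M [ 0.64 -0.91  0.03] gap 0.011002357373215529 t 46.225
```

Request:
send_rows(
  increments=[
    [-1,0,0,0,0.06],
    [-1,0,0,0,0.12],
    [-1,0,0,0,0.12],
    [-1,0,0,0,0.12],
  ],
)

```text
t: 46.72
ee_pos: [0.4356, 0.4314, 0.0954]
tool_rot: [0.0, 0.995, -0.102, 0.001]
ft_force: [4.1, 3.1, -2.0]
finger_gap: 0.011
gripper_force: 58.6
```

```bash
python3 st.py
```

```text
[0.4356 0.4314 0.0954] phi -11.73 F [ 4.1  3.1 -2. ] M [ 0.58 -0.98  0.16] gap 0.010995338957650647 t 46.725
```

Stop torque is +0.16, so keeper 3 is shut. Relieving, lifting, and going to spindle 2.

Request:
send_rows(
  increments=[
    [-1,0,0,0,-0.08],
    [-1,0,0,0,-0.16],
    [-1,0,0,-8,-0.16],
    [-1,0,0,-20,-0.16],
    [-1,0,0,-40,-0.16],
    [-1,0,0,-60,-0.16],
    [-1,0,0,-80,-0.16],
    [-1,0,0,-80,-0.16],
    [-1,0,0,-80,-0.16],
  ],
)

```text
t: 47.85
ee_pos: [0.4347, 0.4312, 0.1749]
tool_rot: [0.0, 1.0, -0.023, -0.0]
ft_force: [0.4, 0.4, -1.6]
finger_gap: 0.011
gripper_force: 59.3
```

Request:
send_rows(
  increments=[
    [-1,-10,30,0,-0.18],
    [-1,-24.7,60.9,0,-0.36],
    [-1,-24.7,60.9,0,-0.54],
    [-1,-24.7,60.9,0,-0.72],
    [-1,-24.7,60.9,0,-0.9],
    [-1,-24.7,60.9,0,-1.05],
    [-1,-24.7,60.9,0,-1.18],
    [-1,-24.7,60.9,25,-1.18],
    [-1,-24.7,60.9,45,-1.18],
    [-1,-24.7,60.9,45,-1.18],
    [-1,-24.7,60.9,45,-1.18],
  ],
)

```text
t: 49.22
ee_pos: [0.4078, 0.3719, 0.1305]
tool_rot: [0.0, 0.844, 0.537, 0.0]
ft_force: [-0.6, 0.3, -0.9]
finger_gap: 0.0111
gripper_force: 59.3
```

```bash
python3 st.py
```

```text
[0.4078 0.3719 0.1305] phi 64.96 F [-0.6  0.3 -0.9] M [ 0.05 -0.01 -0.02] gap 0.011103116477989 t 49.225
```

Request:
send_rows(
  increments=[
    [-1,0.4,0,8,0],
    [-1,0.4,0,14,0],
    [-1,0.4,0,18,0],
    [-1,0.4,0,21,0],
    [-1,0.4,0,21,0],
  ],
)

```text
t: 49.85
ee_pos: [0.4079, 0.3723, 0.1092]
tool_rot: [-0.0, 0.844, 0.537, 0.0]
ft_force: [-0.2, 1.1, -1.6]
finger_gap: 0.0108
gripper_force: 59.2
```

```bash
python3 st.py
```

```text
[0.4079 0.3723 0.1092] phi 64.95 F [-0.2  1.1 -1.6] M [ 0.32 -0.16 -0.  ] gap 0.010772703141329979 t 49.85
```

Request:
send_rows(
  increments=[
    [-1,0,0,5,0],
    [-1,0,0,10,0],
    [-1,0,0,14,0],
    [-1,0,0,14,0],
    [-1,0,0,14,0],
  ],
)

```text
t: 50.48
ee_pos: [0.4079, 0.3722, 0.0951]
tool_rot: [-0.0, 0.844, 0.537, 0.0]
ft_force: [2.8, 1.4, -3.2]
finger_gap: 0.0111
gripper_force: 59.1
```

Request:
send_rows(
  increments=[
    [-1,0,0,0,0.15],
    [-1,0,0,0,0.3],
    [-1,0,0,0,0.45],
    [-1,0,0,0,0.6],
    [-1,0,0,0,0.75],
    [-1,0,0,0,0.9],
    [-1,0,0,0,1.05],
    [-1,0,0,0,1.15],
    [-1,0,0,0,1.25],
    [-1,0,0,0,1.33],
    [-1,0,0,0,1.33],
    [-1,0,0,0,1.33],
  ],
)

```text
t: 51.98
ee_pos: [0.4082, 0.3719, 0.0953]
tool_rot: [0.0, 0.995, -0.097, 0.0]
ft_force: [3.6, -0.2, -2.5]
finger_gap: 0.0109
gripper_force: 59.1
```

```bash
python3 st.py
```

```text
[0.4082 0.3719 0.0953] phi -11.16 F [ 3.6 -0.2 -2.5] M [-0.09 -0.76  0.15] gap 0.010852624285551803 t 51.975
```

Request:
send_rows(
  increments=[
    [-1,0,0,0,-0.08],
    [-1,0,0,0,-0.16],
    [-1,0,0,-8,-0.16],
    [-1,0,0,-20,-0.16],
    [-1,0,0,-40,-0.16],
    [-1,0,0,-60,-0.16],
    [-1,0,0,-80,-0.16],
    [-1,0,0,-95,-0.16],
    [-1,0,0,-95,-0.16],
    [-1,0,0,-95,-0.16],
  ],
)

```text
t: 53.22
ee_pos: [0.4072, 0.3719, 0.1896]
tool_rot: [0.0, 1.0, -0.018, -0.001]
ft_force: [0.7, 0.9, -1.9]
finger_gap: 0.011
gripper_force: 59.4
```

Request:
send_rows(
  increments=[
    [-1,20,-15,0,-0.18],
    [-1,40,-30,0,-0.36],
    [-1,55.5,-45,0,-0.54],
    [-1,55.5,-45,0,-0.735],
    [-1,55.5,-45,0,-0.735],
    [-1,55.5,-45,0,-0.735],
    [-1,55.5,-45,0,-0.735],
  ],
)

```text
t: 54.1
ee_pos: [0.4646, 0.4149, 0.1901]
tool_rot: [0.0, 0.94, 0.342, -0.0]
ft_force: [0.3, 0.6, -1.3]
finger_gap: 0.0114
gripper_force: 59.3
```

```bash
python3 st.py
cat > foot.py <<'E'
from fit import *
def foot(o,c,guess):
    h=cv2.cvtColor(c['img'],cv2.COLOR_RGB2HSV).astype(int);u=proj(c,[*guess,.008],o).astype(int)
    ref=np.median(h[u[1]-14:u[1]-8,u[0]-6:u[0]+6].reshape(-1,3),0)
    b=c['img'].astype(int);m=((b[...,2]-b[...,0])>12).astype(np.uint8)
    k=np.zeros_like(m);k[max(0,u[1]-50):u[1]+50,max(0,u[0]-45):u[0]+45]=1;m*=k
    n,l,s,_=cv2.connectedComponentsWithStats(m);i=1+np.argmax(s[1:,4]);cn=max(cv2.findContours((l==i).astype(np.uint8),0,2)[0],key=cv2.contourArea)
    cn=cv2.convexHull(cn)[:,0]
    X=np.array([onz(c,*p,.007,o)[:2] for p in cn.astype(float)])
    f=lambda p:np.hypot(*(X-p[:2]).T)-p[2]
    r=least_squares(f,[*guess,.028],loss='soft_l1',f_scale=.001);return ref,s[i,4],r.x.round(4),np.abs(r.fun).mean()
E
python3 - <<'E'
from foot import *
o,c=load('w6');print('ref w6',foot(o,c,[.533,.4742]))
o,c=snap('wrist','w11');print(foot(o,c,[.5435,.474]))
E
```

```text
[0.4646 0.4149 0.1901] phi 39.95 F [ 0.3  0.6 -1.3] M [0.03 0.02 0.01] gap 0.011447078646383163 t 54.1
ref w6 (array([104.,  30., 170.]), np.int32(2169), array([0.533 , 0.4742, 0.0268]), np.float64(0.00012021943745390677))
(array([104.,  30., 169.]), np.int32(2167), array([0.5431, 0.4743, 0.0267]), np.float64(0.00010060083859002925))
```

The foot is at (0.5431, 0.4743), so it hasn't moved since the pick-up. Parking the key.

Request:
send_rows(
  increments=[
    [-1,50,3,0,0],
    [-1,99,5.9,0,0],
    [-1,99,5.9,35,0],
    [-1,99,5.9,65,0],
    [-1,99,5.9,76,0],
    [-1,99,5.9,76,0],
    [-1,99,5.9,76,0],
  ],
)

```text
t: 55.02
ee_pos: [0.5454, 0.4749, 0.1164]
tool_rot: [-0.0, 0.94, 0.342, 0.002]
ft_force: [0.0, 0.9, -0.8]
finger_gap: 0.0109
gripper_force: 59.3
```

Request:
send_rows(
  increments=[
    [-1,0,0,8,0],
    [-1,0,0,16,0],
    [-1,0,0,24,0],
    [-1,0,0,27,0],
    [-1,0,0,27,0],
  ],
)

```text
t: 55.65
ee_pos: [0.5443, 0.4742, 0.0868]
tool_rot: [0.0, 0.94, 0.342, -0.0]
ft_force: [-0.1, 0.5, -0.3]
finger_gap: 0.0112
gripper_force: 59.3
```

```bash
python3 st.py
```

```text
[0.5443 0.4742 0.0868] phi 40.04 F [-0.1  0.5 -0.3] M [ 0.03 -0.   -0.02] gap 0.011206918271228638 t 55.65
```

Request:
send_rows(
  increments=[
    [-1,0,0,6,0],
    [-1,0,0,11,0],
    [-1,0,0,14,0],
    [-1,0,0,14.5,0],
    [-1,0,0,14.5,0],
  ],
)

```text
t: 56.28
ee_pos: [0.5446, 0.4743, 0.0729]
tool_rot: [-0.0, 0.94, 0.342, 0.0]
ft_force: [-0.6, -0.1, -1.4]
finger_gap: 0.011
gripper_force: 59.3
```

```bash
python3 st.py
```

```text
[0.5446 0.4743 0.0729] phi 40.04 F [-0.6 -0.1 -1.4] M [-0.05  0.06  0.03] gap 0.011037277515963877 t 56.275
```

Request:
send_rows(
  increments=[
    [0,0,0,0,0],
    [0,0,0,0,0],
    [0,0,0,0,0],
    [0,0,0,-15,0],
    [0,0,0,-45,0],
    [0,0,0,-80,0],
    [0,-30,0,-130,0],
    [0,-90,0,-190,0],
    [0,-150,0,-210,0],
    [0,-201,-14,-210,0],
    [0,-201,-14,-210,0],
    [0,-201,-14,-210,0],
  ],
)

```text
t: 57.78
ee_pos: [0.3819, 0.3559, 0.2842]
tool_rot: [-0.0, 0.94, 0.342, 0.001]
ft_force: [-0.1, 0.4, 0.5]
finger_gap: 0.0427
gripper_force: 0.0
```

Request:
send_rows(
  increments=[
    [0,0,0,0,0],
    [0,0,0,0,0],
    [0,0,0,0,0],
  ],
)

```text
t: 58.15
ee_pos: [0.3821, 0.3559, 0.2824]
tool_rot: [0.0, 0.94, 0.342, -0.0]
ft_force: [-0.0, -0.8, 0.9]
finger_gap: 0.0428
gripper_force: 0.0
```

```bash
python3 st.py
python3 - <<'E'
from key import *
o,c=snap('wrist','w12');_,a=snap('scene','c12');_,b=snap('side','s12')
print('key',keytri(a,b))
h=cv2.cvtColor(c['img'],cv2.COLOR_RGB2HSV);m=((h[...,0]>8)&(h[...,0]<24)&(h[...,1]>120)&(h[...,2]>100)).astype(np.uint8)
n,_,s,ce=cv2.connectedComponentsWithStats(m)
for cx,cy in((.392,.42),(.3645,.3603)):
    P=[X for X in(onz(c,*ce[i],.072,o)[:2] for i in range(1,n) if s[i,4]>3) if np.hypot(X[0]-cx,X[1]-cy)<.02]
    print([p.round(4).tolist() for p in P]); 
    if len(P)==2:d=P[1]-P[0];print('mid',((P[0]+P[1])/2).round(4),np.degrees(np.arctan2(d[1],d[0])).round(1))
# keeper arm: brightness at r=19mm round each spindle vs angle (rail frame), z=.029
g=cv2.cvtColor(c['img'],cv2.COLOR_RGB2GRAY)
for k,S in((3,(.4356,.4318)),(2,(.4082,.372)),(1,(.3805,.312))):
    r=[]
    for t in range(90,221,10):
        th=np.radians(t)+1.132;u=proj(c,[S[0]+.02*np.cos(th),S[1]+.02*np.sin(th),.03],o)
        x,y=np.round(u).astype(int);r.append((t,int(g[y,x])) if 0<=y<420 and 0<=x<560 else None)
    print(k,r)
E
```

```text
[0.3821 0.3559 0.2824] phi 40.03 F [-0.  -0.8  0.9] M [-0.02 -0.01  0.02] gap 0.04275195545936278 t 58.15
key [0.5435 0.474  0.0922]
[[0.4037, 0.4149], [0.3805, 0.426]]
mid [0.3921 0.4204] 154.5
[[0.376, 0.355], [0.3528, 0.3657]]
mid [0.3644 0.3603] 155.2
3 [(90, 53), (100, 157), (110, 195), (120, 92), (130, 89), (140, 146), (150, 202), (160, 198), (170, 107), (180, 36), (190, 38), (200, 38), (210, 80), (220, 197)]
2 [(90, 144), (100, 195), (110, 175), (120, 83), (130, 87), (140, 128), (150, 200), (160, 196), (170, 113), (180, 31), (190, 34), (200, 31), (210, 81), (220, 191)]
1 [(90, 201), (100, 200), (110, 202), (120, 183), (130, 94), (140, 89), (150, 90), (160, 196), (170, 147), (180, 31), (190, 29), (200, 32), (210, 101), (220, 191)]
```

Everything checks out. Keepers 2 and 3 lie at about 128–131°, which is fully shut. The carriers are home and aligned, and the key bar is at z = 0.092 over its post. Handing in.

```bash
python3 -c "
from rig import env
print(env.close_job())"
```

```text
the job is handed in; nothing more can be done
None
```

I handed the job in without a verdict; by my last measurements both carriers on the bench are home and locked in seats 2 and 3, and the key is upright on its park post.

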